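Lay a honing drum in its cradle and hold a spread snap ring over the axle groove

ROBOT

A 7-joint arm with a two-finger parallel gripper is mounted at the origin on the work surface. World frame = base frame: x ahead of the robot, y to its left, z up, the work surface at z = 0. Lengths are in m, angles in degrees, forces in N, time in s.
With the tool pointing down it reaches from about 0.35 to 0.9 m from the base axis. Payload 19.9 kg.
Tool frame: the origin (TCP) lies between the finger pads; the fingertips stand bot.tip_extent ahead of it and the grasp point (between the pads) lies 2 mm behind it (bot.tip_extent is the distance from the TCP to the fingertips, in m); z points along the fingers, y is the line along which they close (so a half turn about z gives the same grasp; the last joint's range is limited). The gripper opens to 94 mm and grips with 3 to 60 N. Pads are 16 mm wide; open, the fingers measure 119 mm over their backs; the gripper's body (75 mm by 177 mm) begins 78 mm behind the grasp point.
Start: joints at [-73.367, 23.915, -0.59, 92.452, 0.269, 63.638, -3.037], TCP at [0.204, 0.591, 0.222] pointing down, gripper open.
Joint ranges: [-161.28, 161.28], [-22.2, 115.67], [-73.04, 71.86], [3.21, 147.25], [-68.34, 248.33], [10.77, 114.83], [-161.83, 161.83]. Speed limits (degrees/s): [108.29, 108.29, 136.94, 136.94, 172.46, 172.46, 172.46].

INTERFACE

Orientations are given as a 3x3 rotation matrix whose columns are the frame's x, y, z axes.
In Python, from rig import bot, optics gives the robot as it stands.
- The arm moves only by the tool carry_out, never from a script. Its argument "rows" is a list of rows, each a list of 2 entries, a list of its own where there are three numbers: the shift along the world's x, y, z in cm, then the turn, a rotation vector about the world's x, y, z in degrees. In form: [[[tx, ty, tz], [wx, wy, wz]], ...]. A call has 1 to 10 rows; each row is the pose to reach, as a shift and turn from the pose commanded when the call began; what a row does not reach only later rows make up. A row lasts 1/8 s, in which the tool goes at most 62.5 mm and 10.7 degrees, less where a joint would pass 70% of its speed; a pose out of reach is approached as far as the arm can. A call with a gripper value outside its range is refused whole. "jaw" is the finger opening in cm, from 0 to 9.4, set as the call begins (left out, the last holds). The fingers move at their own pace and stop on an object; "squeeze" is the grip in N (left out, the last holds). Time passes only in rows, so rows that repeat a pose let the fingers close. It gives the time, the measured TCP pose, the force, the opening and the grip force at its end, in the units of the state.
- bot.read_state(): the state, without advancing time (a new reading comes with each control period).
- optics.snapshot(name): name is "scene" or "top"; returns (picture, depth): 400x640x3 uint8, blue, green, red; 400x640 float32, m along the optical axis (not along the pixel's ray), 0 where there is no reading.
- optics.get_calibration(name): a dict with "fx", "fy", "cx", "cy" (pixels), "R" (3x3) and "t" (3): a world point X has camera coordinates R X + t. Camera axes: x right, y down, z forward; pixel columns grow to the right and rows downward; lengths in m; the calibration is good to about 2 mm. A picture is of the moment at which its call begins. get_calibration takes no time and is no camera call.
- bot.sign_off(): hands the job in; it is judged then, once.
The state is a dict: "t": time; "joints": joint angles; "joint_velocities": joint speeds; "joint_torque": joint torques, N m; "tcp_pos": TCP position; "tool_rot": TCP orientation; "ft_force": force on the tool from outside, world axes, zero at the start; "torque": the same for the moment, N m; "gripper_width": finger opening in m; "finger_force": force on a finger pad.
Only numpy, scipy, OpenCV 4.12 (cv2) and the standard library are available. Lean on these libraries where they do the work, as an engineer would, in place of code of your own. Each camera call takes 0.05 s, during which the arm holds its last target. There are 200 camera calls.

TASK

Lay the upright honing drum on its side in the wooden V cradle, with its back end towards the cradle's end board and its bare axle stub sticking out over the open end, and let go of it. Then take the snap-ring pliers from their rack by the handles, squeeze them fully so that the ring on their tips is spread, and slide the ring over the end of the axle stub until it encircles the groove, square to the axle and without resting on anything. Finish while holding it there, handles still fully squeezed and nothing put down, and leave the mallet, the gouge and the oilstone where they lie.

Things in the scene. Friction and masses are not known exactly. Their poses are not given: they have to be found in the camera images.
- axle: Rigid honing drum with axle stub, about 0.4 kg. Origin: centre of the drum's back end; z along the axle to the stub's free end. Black drum 60 mm dia., z = 0..56 mm; aluminium stub 34 mm dia., z = 56..124 mm, end chamfered 2.5 mm; darker groove 28 mm dia., z = 94..104 mm. Centre of mass z = 38 mm. Starts upright on the bench, stub up; its yaw means nothing. Grip the stub at z = 70..90 mm.
- groove (a point): Centre of the groove, on the axle's axis, 99 mm from the drum's back end (25 mm from the stub's free end); axes as axle. The groove is 10 mm wide.
- cradle: Fixed wooden V trough, 48 mm long, faces at 45 degrees, 100 mm wide, 50 mm high at the tops of the faces. Origin: on the bench under the trough's middle; x level along the trough to its open end, where the stub belongs; trough spans x = -24..24 mm. A 62 mm high, 12 mm thick end board stands at the other end, inner face at x = -35 mm.
- cradle_seat (a point): Point on the axis of a drum lying in the trough, 60 mm above the bench, over the trough's middle; axes as cradle. A well laid drum has its mid-length (28 mm from its back end) here, within 10 mm along the trough, its back a few mm clear of the end board.
- pliers: Snap-ring pliers with ring, upright in the rack, 0.14 kg, 163 mm high. Origin: underside centre of their joint block (44 mm along x, 24 along y, 12 high); z up to the handles, x square to the plane of pliers and ring, y the way the handles close. Squeezing the handles spreads the ring at the tips; springs open them again. The ring is hinged to the tips, cannot come off and moves with the pliers.
- handles (a point): Point midway between the handles, 50 mm above the origin of pliers, axes the same. Two flat black handles, 14 mm wide (x), 26..73 mm above that origin; over their outsides along y 54 mm here at rest (62 mm at the tops), 38 mm squeezed. Each takes 2.5 N to start and 6 N at the end stop: grip here with 20 to 35 N, right to the stop.
- ring_center (a point): Centre of the spread ring, 61.5 mm straight below the origin of pliers; axes the same (x is the ring's axis). Steel wire 5 mm thick; spread, it is round, 40 mm inside, 50 mm outside, gap and two lugs on top, lowest point 25 mm below this point. At rest its halves lean together, 33 mm apart inside at mid-height: it does not pass over the stub; lowest point 28 mm below.
- squeeze (a joint): Closing angle of one handle of the pliers: 0 rad at rest, 0.18 rad fully squeezed against the stop (ring fully spread). It may read up to 0.01 beyond these.
- rack: Fixed wooden pliers rack. Origin: centre of its foot on the bench (85 by 90 mm); x as the pliers' x. Two posts at x = -28..-12 and 12..28 mm, 34 mm wide (y) at the top, 110 mm high, carry the ends of the pliers' joint block in 6 mm lips with 2 mm play; the ring hangs between the posts. The pliers come out straight up; the ring clears the lips after 95 mm of lift.
- mallet: Bystander: carver's mallet lying on the bench, wooden handle (-x) and black round head (+x), 240 mm long, 90 mm high. Origin: on the bench under the handle side of the head.
- gouge: Bystander: gouge with wooden handle (-x) and flat steel blade, 250 mm long, 25 mm high, lying on the bench. Origin: under the ferrule.
- oilstone: Bystander: grey stone in a dark wooden holder, 60 by 90 by 32 mm. Origin: centre of its underside.
Things that resemble listed ones, but are neither listed nor needed, are in the scene too. Leave any purple look-alike of the axle alone.

How it is judged (in metres and radians):
On the way, in this order (a step that is already met when the one before it is completed fails the run):
1. the drum lies in the cradle, stub over the open end, let go and at rest (y of groove in the frame of cradle_seat between -0.008 and 0.008 m and z of groove in the frame of cradle_seat between -0.008 and 0.008 m and x of groove in the frame of cradle_seat between 0.055 and 0.087 m and angle between the z axis of axle and the x axis of cradle, either way round below 0.09 rad and contact force between the fingers and axle below 0.3 N and linear speed of axle below 0.02 m/s), for 0.2 s.
2. the pliers are lifted out of the rack in the fingers with the ring spread (distance of pliers from where it was at the start of the episode above 0.06 m and value of joint squeeze above 0.155 rad and contact force between the fingers and pliers above 2 N and contact force between pliers and rack below 0.3 N), for 0.2 s.
At the end, for the whole second after the job is handed in: Drum at rest in the cradle, untouched: groove within 8 mm of the seat axis, axle within 0.09 rad of the trough. Ring centre within 3.5 mm of the groove along the axle, 4 mm across, square within 0.12 rad, squeeze over 0.155. Fingers hold the pliers (over 2 N); under 1.5 N on axle, none on rack (all of step 1 and z of ring_center in the frame of groove between -0.0035 and 0.0035 m and x of ring_center in the frame of groove between -0.004 and 0.004 m and y of ring_center in the frame of groove between -0.004 and 0.004 m and angle between the x axis of pliers and the z axis of axle, either way round below 0.12 rad and value of joint squeeze above 0.155 rad and contact force between the fingers and pliers above 2 N and contact force between pliers and axle below 1.5 N and contact force between pliers and rack below 0.3 N and contact force between pliers and cradle below 0.3 N and linear speed of pliers below 0.02 m/s); the arm keeps its last pose, push and grip.
It fails at once if the mallet is moved (more than 25 mm) (distance of mallet from where it was at the start of the episode above 0.025 m).
It fails at once if the gouge is moved (more than 25 mm) (distance of gouge from where it was at the start of the episode above 0.025 m).
It fails at once if the oilstone is moved (more than 25 mm) (distance of oilstone from where it was at the start of the episode above 0.025 m).
It also fails if it takes over 64 s, if anything falls off the work surface, if the arm or the gripper's body presses on something with over 40 N, if the wrist force passes 120 N, or if a joint passes its speed limit or range.

## Working session

There is one attempt and no reset: what is moved stays moved. The work goes in short steps, Python scripts to look and compute and a tool call to move; the robot and the scene stay as the last step left them, time stands still between calls to the robot, and variables do not carry over. Pictures are saved under pics/ and viewed, at most 10 in all, crops included, and the job is handed in when it is done.

Besides the shell and the picture viewer there is one more tool, called as name(argument=value, ...) on one line, values as JSON. carry_out: Moves the arm, as the interface text tells. Its arguments: {"type":"object","properties":{"rows":{"type":"array"},"jaw":{"type":"number"},"squeeze":{"type":"number"}},"required":["rows"]}

```bash
ls; mkdir -p pics; python3 - <<'E'
from rig import bot, optics
import cv2,numpy as np
np.set_printoptions(precision=4,suppress=True)
print(bot.read_state(), bot.tip_extent)
for n in("scene","top"):
    p,d=optics.snapshot(n); cv2.imwrite(f"pics/{n}0.png",p); np.savez(f"{n}0.npz",p=p,d=d); print(n,optics.get_calibration(n), (d>0).mean())
E
```

```text
pics
{'t': 0.0, 'joints': array([-73.368 ,  23.9473,  -0.5915,  92.4868,   0.2699,  63.6396,
        -3.0369]), 'joint_velocities': array([-0.0053, -0.1109, -0.133 , -0.0093,  0.0282,  0.0079,  0.0919]), 'joint_torque': array([ -0.0005, -85.1266,   0.638 , -42.598 ,  -0.049 ,   0.0188,
         0.0001]), 'tcp_pos': array([0.2035, 0.5906, 0.2218]), 'tool_rot': array([[-0.9455,  0.3257, -0.0003],
       [ 0.3257,  0.9455, -0.0012],
       [-0.0001, -0.0013, -1.    ]]), 'ft_force': array([-0.2825,  0.04  ,  0.1356]), 'torque': array([ 0.0085,  0.0397, -0.009 ]), 'finger_force': 0.0, 'gripper_width': 0.09397329402715843} 0.017
scene {'fx': 503.6681309842919, 'fy': 503.6681309842919, 'cx': 325.3902831502681, 'cy': 198.79297321867384, 'R': array([[-0.7738,  0.6333,  0.0149],
       [ 0.5166,  0.6444, -0.5638],
       [-0.3666, -0.4286, -0.8258]]), 't': array([ 0.4338, -0.1892,  1.4309])} 0.99602734375
top {'fx': 386.85617707561767, 'fy': 386.85617707561767, 'cx': 318.2409477850335, 'cy': 208.21674379895623, 'R': array([[-0.0289, -0.9996, -0.0073],
       [-0.982 ,  0.0297, -0.1864],
       [ 0.1865,  0.0018, -0.9824]]), 't': array([-0.0202,  0.5519,  1.172 ])} 0.9961953125
```

View pics/scene0.png

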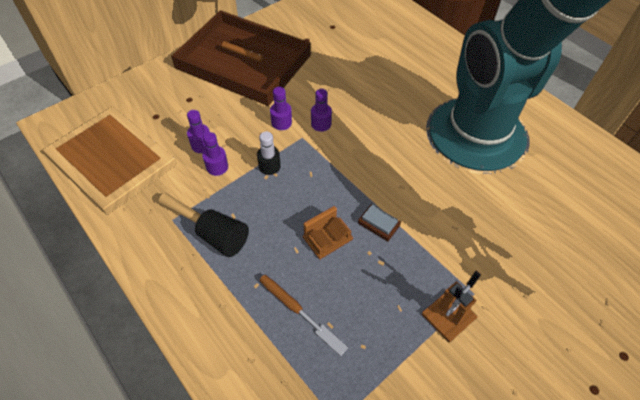

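View pics/top0.png

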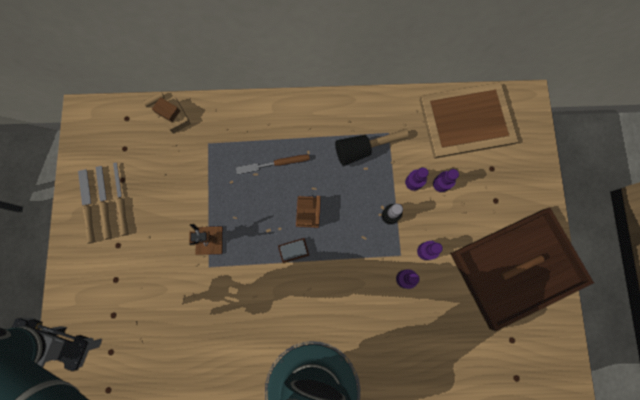

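The scene view shows the drum at (267,155), the cradle at (327,232) with its end board to the upper left, and the rack with pliers at (455,305). In the top view they are at (393,213), (308,210) and (207,238), with purple look-alikes near the drum. Next I'll measure all three.

```bash
cat > h.py <<'E'
import numpy as np,cv2
from rig import bot,optics
np.set_printoptions(precision=4,suppress=True)
def cloud(n,d):
    c=optics.get_calibration(n); v,u=np.mgrid[:400,:640]
    P=np.stack([(u-c['cx'])/c['fx']*d,(v-c['cy'])/c['fy']*d,d],-1)
    return (P-c['t'])@c['R']      # world
def ray(n,uv):
    c=optics.get_calibration(n); uv=np.asarray(uv,float)
    r=np.stack([(uv[...,0]-c['cx'])/c['fx'],(uv[...,1]-c['cy'])/c['fy'],np.ones(uv.shape[:-1])],-1)
    return -c['R'].T@c['t'], r@c['R']
def plane(n,uv,z):
    o,r=ray(n,uv); return o+r*((z-o[2])/r[...,2:3])
def proj(n,X):
    c=optics.get_calibration(n); q=np.asarray(X)@c['R'].T+c['t']; return q[...,:2]/q[...,2:]*[c['fx'],c['fy']]+[c['cx'],c['cy']]
def crop(p,u,v,w,h,s,f): cv2.imwrite(f,cv2.resize(p[v:v+h,u:u+w],None,fx=s,fy=s,interpolation=cv2.INTER_CUBIC))
E
python3 - <<'E'
from h import *
z={n:np.load(n+"0.npz") for n in("scene","top")}
W={n:cloud(n,z[n]['d']) for n in z}
R={"axle":dict(scene=(250,125,40,55),top=(375,195,35,35)),"cradle":dict(scene=(298,200,60,62),top=(290,188,36,42)),"rack":dict(scene=(415,265,70,80),top=(180,215,52,45))}
for k in R:
  for n,(u,v,w,h) in R[k].items():
    P=W[n][v:v+h,u:u+w].reshape(-1,3); C=z[n]['p'][v:v+h,u:u+w].reshape(-1,3)
    print(k,n,"bench z",np.median(P[:,2]))
    m=P[:,2]>.008
    for lo in np.arange(.01,.19,.015):
        q=P[(P[:,2]>lo)&(P[:,2]<lo+.015)]
        if len(q)>3: print("  %.3f n%d"%(lo,len(q)),np.percentile(q,5,0)[:2],np.percentile(q,95,0)[:2], "max",q[:,2].max().round(4))
s,t=z['scene']['p'],z['top']['p']
a=[cv2.resize(x,(266,280),interpolation=cv2.INTER_CUBIC) for x in (s[120:182,240:300],s[195:265,295:361],s[262:342,412:488])]
b=[cv2.resize(x,(266,280),interpolation=cv2.INTER_CUBIC) for x in (t[190:232,373:413],t[186:234,286:332],t[215:263,178:230-4])]
cv2.imwrite("pics/c0.png",np.vstack([np.hstack(a),np.hstack(b)]))
E
```

```text
axle scene bench z 0.0023301122247991156
  0.010 n115 [ 0.4212 -0.3636] [ 0.563  -0.2405] max 0.025
  0.025 n73 [ 0.5175 -0.2714] [ 0.5629 -0.2401] max 0.0399
  0.040 n142 [ 0.5126 -0.2882] [ 0.5627 -0.2404] max 0.055
  0.055 n153 [ 0.5101 -0.2858] [ 0.5591 -0.2437] max 0.0699
  0.070 n47 [ 0.5279 -0.2739] [ 0.5494 -0.253 ] max 0.0845
  0.085 n67 [ 0.5232 -0.2759] [ 0.5499 -0.2532] max 0.0999
  0.100 n39 [ 0.5289 -0.2694] [ 0.5501 -0.2525] max 0.1138
  0.115 n130 [ 0.5218 -0.282 ] [ 0.5484 -0.2543] max 0.1276
axle top bench z 0.002042187196558419
  0.010 n21 [ 0.4991 -0.2762] [ 0.5395 -0.2414] max 0.0235
  0.025 n17 [ 0.4991 -0.2732] [ 0.5255 -0.2424] max 0.0389
  0.040 n74 [ 0.5001 -0.2873] [ 0.5513 -0.242 ] max 0.055
  0.055 n93 [ 0.5056 -0.2951] [ 0.5534 -0.2445] max 0.0689
  0.070 n13 [ 0.5123 -0.2677] [ 0.5365 -0.2544] max 0.0841
  0.085 n17 [ 0.5125 -0.2737] [ 0.5352 -0.2546] max 0.0964
  0.100 n11 [ 0.5128 -0.2743] [ 0.5321 -0.2542] max 0.1144
  0.115 n99 [ 0.5142 -0.2828] [ 0.5412 -0.2562] max 0.1278
cradle scene bench z 0.0033088372580238803
  0.010 n399 [ 0.5187 -0.0308] [0
[... 1171 characters left out ...]
25
rack top bench z 0.002360805383478394
  0.010 n456 [0.4226 0.2801] [0.5047 0.3534] max 0.0203
  0.025 n17 [0.4493 0.2919] [0.4711 0.3179] max 0.0394
  0.040 n14 [0.4443 0.2916] [0.4707 0.337 ] max 0.0522
  0.055 n16 [0.4468 0.2924] [0.4694 0.3335] max 0.0687
  0.070 n11 [0.4566 0.2919] [0.471  0.3058] max 0.0848
  0.085 n10 [0.4535 0.2915] [0.4693 0.3183] max 0.0984
  0.100 n56 [0.4489 0.2922] [0.4802 0.3467] max 0.115
  0.115 n154 [0.4516 0.2949] [0.4783 0.3442] max 0.1294
  0.130 n19 [0.4449 0.3127] [0.4831 0.3237] max 0.1437
  0.145 n18 [0.4405 0.3128] [0.4858 0.3264] max 0.1596
  0.160 n14 [0.4355 0.312 ] [0.4897 0.3244] max 0.1737
  0.175 n28 [0.4333 0.313 ] [0.4928 0.3254] max 0.183
```

View pics/c0.png

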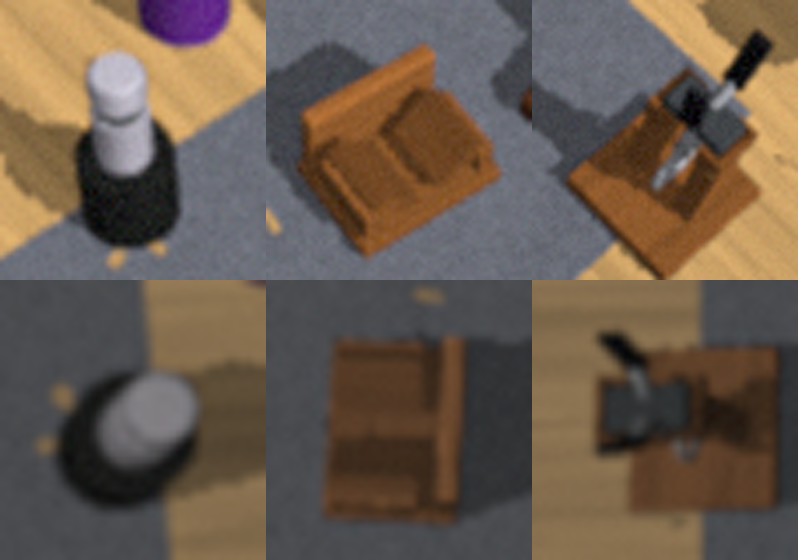

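The crops show the end board on the cradle's -y side and the open end towards +y. The pliers' handles spread along world x. The two views differ by about 7 mm in x, so I'll use the gripper as a reference once it is close. First the yaws and the purple neighbours.

```bash
python3 - <<'E'
from h import *
for n in("scene","top"):
    z=np.load(n+"0.npz"); W=cloud(n,z['d']); hsv=cv2.cvtColor(z['p'],cv2.COLOR_BGR2HSV)
    k,l,st,c=cv2.connectedComponentsWithStats(cv2.inRange(hsv,(125,80,30),(155,255,255)))
    for i in range(1,k):
        if st[i,4]>30:
            q=W[l==i]; t=q[q[:,2]>q[:,2].max()-.012]; print(n,"purple",np.median(t,0),q[:,2].max())
    def sub(x0,x1,y0,y1,z0,z1): 
        m=(W[...,0]>x0)&(W[...,0]<x1)&(W[...,1]>y0)&(W[...,1]<y1)&(W[...,2]>z0)&(W[...,2]<z1); return W[m]
    def rect(nm,q): r=cv2.minAreaRect((q[:,:2]*1000).astype(np.float32)); print(n,nm,len(q),np.round(r,2) if 0 else r)
    rect("board top",sub(.48,.63,-.06,0,.058,.068)); rect("cradle",sub(.48,.63,-.06,.06,.02,.07))
    q=sub(.40,.53,.26,.40,.01,.025); rect("rack foot",q)
    rect("block",sub(.43,.51,.27,.37,.108,.128)); rect("handles",sub(.42,.52,.29,.35,.14,.19))
    for nm,a in(("stub top",sub(.48,.58,-.32,-.22,.119,.13)),("drum top",sub(.48,.58,-.32,-.22,.053,.062))):
        print(n,nm,a.mean(0),cv2.minEnclosingCircle((a[:,:2]*1000).astype(np.float32)))
E
```

```text
scene purple [0.958  0.4604 1.0686] 1.068555350062642
scene purple [ 0.3332 -0.2998  0.1227] 0.1281145472088173
scene purple [0.958  0.4604 1.0686] 1.068555350062642
scene board top 175 ((550.9862060546875, -32.6063232421875), (14.93297290802002, 89.08051300048828), 85.77692413330078)
scene cradle 1121 ((553.7572021484375, -3.8345680236816406), (73.7987289428711, 94.08984375), 83.92041015625)
scene rack foot 974 ((471.05487060546875, 321.0589294433594), (84.97193908691406, 90.38990020751953), 89.99687194824219)
scene block 350 ((469.4454040527344, 321.0291748046875), (56.60992431640625, 37.89619827270508), 89.9186782836914)
scene handles 188 ((469.8919982910156, 320.4352111816406), (61.21888732910156, 14.503862380981445), 1.2165199518203735)
scene stub top [ 0.5344 -0.2683  0.123 ] ((533.92578125, -269.058837890625), 16.947582244873047)
scene drum top [ 0.5387 -0.2618  0.0563] ((534.1517333984375, -267.3904113769531), 31.058462142944336)
top purple [ 0.3228 -0.0387  1.2541] 1.25413566590848
top purple [ 0.3228 -0.0387  1.2541] 1.25413566590848
top purple [ 0.3228 -0.0387  1.2541] 1.25413566590848
top purple [ 0.325  -0.3025  0.1234] 0.12963201221821588
top board top 95 ((545.8378295898438, -34.54181671142578), (11.80395793914795, 87.48136901855469), 85.21939849853516)
top cradle 489 ((547.7122802734375, -5.408916473388672), (71.0069351196289, 92.80364227294922), 85.14060974121094)
top rack foot 456 ((463.6017150878906, 318.8372802734375), (84.35992431640625, 87.92768859863281), 87.9919662475586)
top block 197 ((464.4373474121094, 320.14788818359375), (57.702186584472656, 33.22483825683594), 88.40953063964844)
top handles 64 ((463.2372741699219, 319.379150390625), (60.5140380859375, 14.38436222076416), 2.106152057647705)
top stub top [ 0.5284 -0.2702  0.1231] ((528.4371337890625, -270.081787109375), 16.290300369262695)
top drum top [ 0.5241 -0.2648  0.0562] ((527.9459228515625, -269.8410949707031), 29.513845443725586)
```

carry_out(rows=[[[2,-6,2],[0,0,0]],[[4,-12,4],[0,0,0]],[[6,-18,6],[0,0,0]],[[8,-24,8],[0,0,0]],[[10,-30,8],[0,0,0]],[[12,-36,8],[0,0,0]],[[14,-42,8],[0,0,0]],[[15,-48,8],[0,0,0]],[[16,-54,8],[0,0,0]],[[16,-60,8],[0,0,0]]], jaw=7)

```text
t: 1.35
tcp_pos: [0.3631, -0.0004, 0.3024]
tool_rot: [[-0.945, 0.326, 0.0], [0.326, 0.945, 0.0], [-0.0, 0.0, -1.0]]
ft_force: [1.2, -0.1, 0.4]
gripper_width: 0.0696
finger_force: 0.0
```

```bash
cat >> h.py <<'E'
from scipy.spatial.transform import Rotation as Ro
def tool(az,tilt,sgn):
    """tool z = tilt deg off straight down, leaning toward azimuth az; tool y level, = sgn * (left of az rotated -> az-90... )"""
    a,t=np.radians(az),np.radians(tilt)
    z=np.array([np.sin(t)*np.cos(a),np.sin(t)*np.sin(a),-np.cos(t)]); y=sgn*np.array([-np.sin(a),np.cos(a),0]); return np.stack([np.cross(y,z),y,z],1)
def turn(R0,R1): return Ro.from_matrix(R1@R0.T).as_rotvec(degrees=True)
E
python3 - <<'E'
from h import *
s=bot.read_state(); print(s['joints'])
for g in(1,-1):
    R=tool(-95,45,g); print(g,R.tolist(),turn(s['tool_rot'],R))
print(plane("top",[[418,175],[446,175],[430,247],[408,277]],.12)[:,:2], plane("scene",[[195,118],[210,142],[280,92],[321,95]],.12)[:,:2])
E
```

```text
[-40.2547 -12.2001  30.6414 120.4124   6.5667  70.2386  58.5691]
1 [[0.0616284167162194, 0.9961946980917455, -0.061628416716219395], [0.7044160264027587, -0.08715574274765824, -0.7044160264027586], [-0.7071067811865475, 0.0, -0.7071067811865476]] [-40.5264 -26.2997 -71.8025]
-1 [[-0.0616284167162194, -0.9961946980917455, -0.061628416716219395], [-0.7044160264027587, 0.08715574274765824, -0.7044160264027586], [0.7071067811865475, -0.0, -0.7071067811865476]] [-28.048   43.1907  97.9778]
[[ 0.6313 -0.3414]
 [ 0.6287 -0.426 ]
 [ 0.413  -0.3597]
 [ 0.3286 -0.2893]] [[ 0.6383 -0.4326]
 [ 0.6513 -0.3403]
 [ 0.4132 -0.3738]
 [ 0.3348 -0.2972]]
```

carry_out(rows=[[[2,1,0],[-2.5,3.9,8.9]],[[4,2,0],[-5.1,7.8,17.8]],[[6,3,0],[-7.6,11.8,26.7]],[[8,4,0],[-10.2,15.7,35.6]],[[10,5,0],[-12.7,19.6,44.5]],[[12,6,0],[-15.3,23.6,53.4]],[[14,7,0],[-17.8,27.5,62.3]],[[16,8,0],[-20.4,31.4,71.2]],[[18,9,0],[-22.9,35.3,80.2]],[[20,10,-2],[-25.5,39.3,89.1]]])

```text
t: 2.6
tcp_pos: [0.5644, 0.1023, 0.2827]
tool_rot: [[-0.214, -0.97, -0.115], [-0.714, 0.236, -0.66], [0.667, -0.059, -0.743]]
ft_force: [0.6, -1.2, -0.1]
gripper_width: 0.0698
finger_force: 0.0
```

carry_out(rows=[[[0,0,-3],[-2.5,3.9,8.9]],[[0,0,-8],[-2.5,3.9,8.9]],[[0,0,-10],[-2.5,3.9,8.9]],[[0,0,-10],[-2.5,3.9,8.9]]])

```text
t: 3.1
tcp_pos: [0.5632, 0.1013, 0.1822]
tool_rot: [[-0.061, -0.996, -0.062], [-0.704, 0.087, -0.705], [0.708, 0.001, -0.706]]
ft_force: [-0.9, 0.2, 0.3]
gripper_width: 0.0699
finger_force: 0.0
```

```bash
python3 - <<'E'
from h import *
s=bot.read_state(); print(s['joints'],s['tcp_pos'],s['ft_force']); print(turn(s['tool_rot'],tool(-95,45,-1)), turn(s['tool_rot'],tool(-95,45,1)))
E
```

```text
[-45.4923  37.5375  19.7268  92.3511  25.5786  79.3074 137.0612] [0.5632 0.1013 0.1822] [-0.8744  0.2079  0.3059]
[ 0.045  -0.0634  0.0026] [ 11.1639 126.8164 127.195 ]
```

```bash
python3 - <<'E'
from h import *
s=bot.read_state(); R=s['tool_rot']; T=s['tcp_pos']
for n in("scene","top"):
    p,d=optics.snapshot(n); np.savez(n+"1.npz",p=p,d=d); W=cloud(n,d)
    q=(W-T)@R; m=(abs(q[...,0])<.03)&(abs(q[...,1])<.075)&(q[...,2]>-.05)&(q[...,2]<.03); a=q[m]
    print(n,len(a),np.percentile(a,[1,99],0).tolist())
    for sg in(1,-1):
        b=a[a[:,1]*sg>0]; print(sg,len(b),"y",np.percentile(b[:,1],[2,50,98]),"x",np.percentile(b[:,0],[2,50,98]),"ztip",np.percentile(b[:,2],98))
    u,v=proj(n,T).astype(int); print(u,v)
    k=cv2.resize(p[max(v-40,0):v+40,u-40:u+40],(400,400),interpolation=cv2.INTER_CUBIC); cv2.imwrite(f"k{n}.png",k)
cv2.imwrite("pics/k.png",np.hstack([cv2.imread("kscene.png"),cv2.imread("ktop.png")]))
E
```

```text
scene 198 [[-0.006640260009759614, -0.05086395916166349, -0.046122205401699104], [0.011003580415845813, 0.04396560576626151, 0.01889935419775076]]
1 130 y [0.0311 0.0335 0.0438] x [-0.0065  0.0077  0.0106] ztip 0.017933473937821492
-1 68 y [-0.0509 -0.0469 -0.0385] x [0.0046 0.0095 0.0109] ztip 0.014636523132763275
357 230
top 214 [[-0.00548233159114727, -0.04540001287359687, -0.049071393451664204], [0.014267808576306721, 0.04910138844646852, 0.014523431734637177]]
1 102 y [0.0367 0.0442 0.0491] x [-0.0043  0.0101  0.014 ] ztip 0.011414363827723992
-1 112 y [-0.0454 -0.0365 -0.0328] x [-0.0048  0.0097  0.0137] ztip 0.012337493991321315
269 196
```

View pics/k.png

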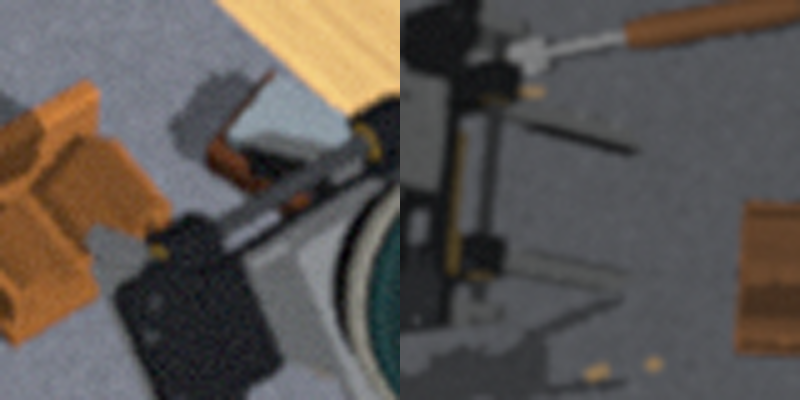

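Using the known finger positions, the scene camera reads +3.7 mm in world x and the top camera −1.9 mm. After correction both views agree:

| Item | Measured position |
|---|---|
| Drum | (0.530, −0.269) |
| Cradle seat | (0.551, 0.007), trough axis at 85.1° |
| Pliers | (0.466, 0.320) |

The crop shows the fingers beside the cradle. Next I spin the wrist half a turn while moving to the pre-grasp pose.

carry_out(rows=[[[0,-3,0],[-0.6,-7,-7]],[[-0.3,-6,0],[-1.2,-14.1,-14.1]],[[-0.6,-9,0],[-1.8,-21.1,-21.2]],[[-0.9,-12,0],[-2.5,-28.2,-28.2]],[[-1.2,-15,0],[-3.1,-35.2,-35.3]],[[-1.5,-18,0],[-3.7,-42.3,-42.4]],[[-1.8,-21,0],[-4.3,-49.3,-49.4]],[[-2.1,-24,0],[-4.9,-56.4,-56.5]],[[-2.4,-27,0],[-5.6,-63.4,-63.5]],[[-2.7,-30,0],[-5.6,-63.4,-63.5]]])

```text
t: 4.45
tcp_pos: [0.537, -0.199, 0.1839]
tool_rot: [[-0.996, 0.064, -0.059], [0.087, 0.703, -0.706], [-0.004, -0.708, -0.706]]
ft_force: [0.5, 0.2, -0.9]
gripper_width: 0.07
finger_force: 0.0
```

carry_out(rows=[[[0,0,0],[-0.6,-7,-7]],[[0,0,0],[-1.2,-14.1,-14.1]],[[0,0,0],[-1.8,-21.1,-21.2]],[[0,0,0],[-2.5,-28.2,-28.2]],[[0,0,0],[-3.1,-35.2,-35.3]],[[0,0,-1],[-3.7,-42.3,-42.4]],[[0,0,-2],[-4.3,-49.3,-49.4]],[[0,0,-3],[-4.9,-56.4,-56.5]],[[0,0,-3],[-5.6,-63.4,-63.5]],[[0,0,-3],[-5.6,-63.4,-63.5]]])

```text
t: 5.7
tcp_pos: [0.5371, -0.198, 0.1532]
tool_rot: [[0.057, 0.996, -0.062], [0.703, -0.084, -0.706], [-0.709, -0.003, -0.705]]
ft_force: [0.2, 0.2, -0.8]
gripper_width: 0.07
finger_force: 0.0
```

```bash
python3 - <<'E'
from h import *
s=bot.read_state(); print(s['t'],s['joints'],s['tcp_pos'],s['ft_force'],s['tool_rot']); print(turn(s['tool_rot'],tool(-95,45,1)))
R=s['tool_rot'];T=s['tcp_pos']
print("cm to grasp",(np.array([.530,-.269,.082])+.002*R[:,2]-T)*100)
for n in("scene","top"):
    p,d=optics.snapshot(n); np.savez(n+"2.npz",p=p,d=d)
    u,v=proj(n,[.53,-.24,.1]).astype(int); k=cv2.resize(p[max(v-40,0):v+40,u-40:u+40],(400,400),interpolation=cv2.INTER_CUBIC); cv2.imwrite(f"k{n}.png",k)
cv2.imwrite("pics/k2.png",np.hstack([cv2.imread("kscene.png"),cv2.imread("ktop.png")]))
E
```

```text
5.7 [-52.3047  51.1384  66.8039 110.6973  -0.8234  44.4288  -0.3106] [ 0.5371 -0.198   0.1532] [ 0.1955  0.1567 -0.7626] [[ 0.0572  0.9964 -0.062 ]
 [ 0.7031 -0.0843 -0.7061]
 [-0.7088 -0.0032 -0.7054]]
[ 0.1211 -0.1933 -0.163 ]
cm to grasp [-0.7202 -7.2425 -7.2632]
```

View pics/k2.png

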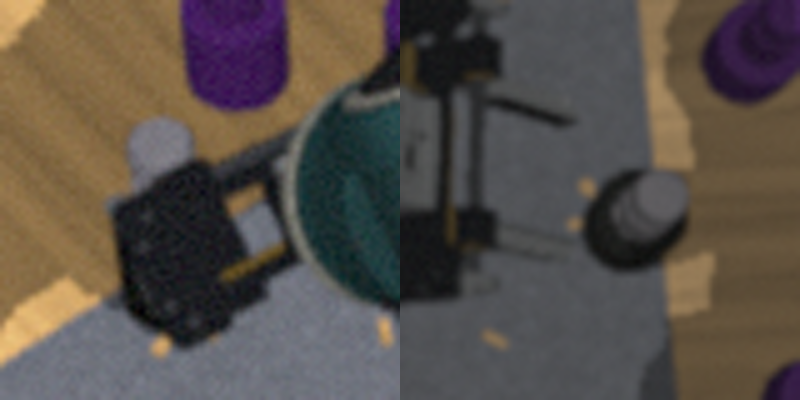

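The top crop shows the stub at (660,205) ahead of the open fingers and clear of the purple drums. Approaching.

carry_out(rows=[[[-0.2,-1.8,-1.8],[0,0,0]],[[-0.35,-3.6,-3.6],[0,0,0]],[[-0.55,-5.4,-5.4],[0,0,0]],[[-0.7,-7.2,-7.2],[0,0,0]],[[-0.7,-7.2,-7.2],[0,0,0]]])

```text
t: 6.42
tcp_pos: [0.5285, -0.2713, 0.0802]
tool_rot: [[0.056, 0.996, -0.065], [0.703, -0.086, -0.706], [-0.709, -0.006, -0.705]]
ft_force: [0.2, 1.0, 0.3]
gripper_width: 0.07
finger_force: 0.0
```

```bash
python3 - <<'E'
from h import *
s=bot.read_state(); print(s['t'],s['joints'],s['tcp_pos'],s['ft_force']); print(turn(s['tool_rot'],tool(-95,45,1)))
E
```

```text
6.425 [-41.7827  56.3143  60.8357 112.4654  -2.743   32.9829   1.2825] [ 0.5285 -0.2713  0.0802] [0.1807 0.9909 0.3269]
[ 0.0974 -0.3792 -0.0861]
```

carry_out(rows=[[[0,0,0],[0,0,0]],[[0,0,0],[0,0,0]],[[0,0,0],[0,0,0]],[[0,0,0],[0,0,0]],[[0,0,0],[0,0,0]],[[0,0,0],[0,0,0]]], jaw=2, squeeze=55)

```text
t: 7.18
tcp_pos: [0.5295, -0.2702, 0.0805]
tool_rot: [[0.058, 0.996, -0.063], [0.703, -0.085, -0.706], [-0.709, -0.003, -0.705]]
ft_force: [1.3, 0.9, 2.2]
gripper_width: 0.033
finger_force: 54.9
```

carry_out(rows=[[[0,1,2],[0,0,0]],[[0,3,6],[0,0,0]],[[0,6,11],[0,0,0]],[[0,8,15],[0,0,0]],[[0,8,15],[0,0,0]]])

```text
t: 7.8
tcp_pos: [0.5303, -0.1889, 0.2319]
tool_rot: [[0.058, 0.997, -0.06], [0.704, -0.083, -0.705], [-0.707, -0.001, -0.707]]
ft_force: [0.3, 0.3, -4.3]
gripper_width: 0.033
finger_force: 54.9
```

```bash
python3 - <<'E'
from h import *
s=bot.read_state(); print(s['t'],s['joints'],s['tcp_pos'],s['ft_force'],s['tool_rot'][:,2]); T=s['tcp_pos']
print((np.array([.555,.065,.20])-T)*100)
E
```

```text
7.8 [-56.3458  42.4713  70.4679 109.1559   6.9461  51.8103  -1.8081] [ 0.5303 -0.1889  0.2319] [ 0.303   0.3268 -4.289 ] [-0.0597 -0.7049 -0.7068]
[ 2.467  25.394  -3.1869]
```

carry_out(rows=[[[0,2,2],[0.6,7,7]],[[0.2,4,2],[1.2,14.1,14.1]],[[0.4,6,2],[1.8,21.1,21.2]],[[0.6,8,2],[2.5,28.2,28.2]],[[0.8,10,2],[3.1,35.2,35.3]],[[1,12,2],[3.7,42.3,42.4]],[[1.2,14,2],[4.3,49.3,49.4]],[[1.4,16,2],[4.9,56.4,56.5]],[[1.6,18,2],[5.6,63.4,63.5]],[[1.6,18,2],[5.6,63.4,63.5]]])

```text
t: 9.05
tcp_pos: [0.545, -0.0097, 0.2489]
tool_rot: [[-0.996, 0.057, -0.061], [0.084, 0.704, -0.706], [0.003, -0.708, -0.706]]
ft_force: [0.2, 0.3, -3.4]
gripper_width: 0.0331
finger_force: 54.9
```

carry_out(rows=[[[0,1,0],[0.6,7,7]],[[0,2,0],[1.2,14.1,14.1]],[[0.1,3,0],[1.8,21.1,21.2]],[[0.2,4,0],[2.5,28.2,28.2]],[[0.3,5,0],[3.1,35.2,35.3]],[[0.4,6,0],[3.7,42.3,42.4]],[[0.6,7,0],[4.3,49.3,49.4]],[[0.8,8,0],[4.9,56.4,56.5]],[[0.8,8,0],[5.6,63.4,63.5]],[[0.8,8,0],[5.6,63.4,63.5]]])

```text
t: 10.3
tcp_pos: [0.5529, 0.0683, 0.2494]
tool_rot: [[-0.065, -0.996, -0.064], [-0.704, 0.091, -0.704], [0.707, -0.001, -0.707]]
ft_force: [-0.8, -0.8, -2.3]
gripper_width: 0.0331
finger_force: 54.9
```

```bash
cat > look.py <<'E'
from h import *
import sys
def shot(tag,X,half=40):
    ks=[]; out={}
    for n in("scene","top"):
        p,d=optics.snapshot(n); np.savez(f"{n}{tag}.npz",p=p,d=d); out[n]=(p,d)
        u,v=proj(n,X).astype(int); ks.append(cv2.resize(p[max(v-half,0):v+half,max(u-half,0):u+half],(400,400),interpolation=cv2.INTER_CUBIC))
    cv2.imwrite(f"pics/{tag}.png",np.hstack(ks)); return out
BX={"scene":np.array([.0037,.0008,.001]),"top":np.array([-.0019,-.0008,.001])}
E
python3 - <<'E'
from look import *
s=bot.read_state(); print(s['t'],s['joints'],s['tcp_pos'],s['gripper_width']); print(turn(s['tool_rot'],tool(-95,45,-1)))
T=s['tcp_pos']; ax=np.array([np.cos(np.radians(85)),np.sin(np.radians(85)),0])
o=shot("3",T-.03*ax)
# drum pixels: dark points near expected drum
for n,(p,d) in o.items():
    W=cloud(n,d)-BX[n]; q=W-T; al=q@ax; lat=q-al[...,None]*ax
    m=(al>-.095)&(al<-.02)&(np.linalg.norm(lat,axis=-1)<.045)&(p.max(-1)<70)
    a=q[m]; b=al[m]; print(n,len(a),"al",np.percentile(b,[1,99]))
    for lo in(-.08,-.06,-.04):
        k=a[(b>lo)&(b<lo+.02)]; print(lo,len(k),"z",np.percentile(k[:,2],[2,98]),"x",np.percentile(k[:,0],[2,98]))
E
```

```text
10.3 [-46.4878  31.0498  23.3259  93.8569  26.7783  82.3999 141.3973] [0.5529 0.0683 0.2494] 0.033068036734963516
[0.0023 0.0465 0.2042]
scene 791 al [-0.0797 -0.0249]
-0.08 238 z [-0.0017  0.03  ] x [-0.0251  0.0223]
-0.06 243 z [-0.004   0.0304] x [-0.0236  0.0235]
-0.04 306 z [-0.0153  0.0298] x [-0.0268  0.0253]
top 492 al [-0.0806 -0.0249]
-0.08 166 z [0.003  0.0316] x [-0.0363  0.0173]
-0.06 174 z [0.0065 0.0304] x [-0.0341  0.0214]
-0.04 134 z [0.0033 0.0314] x [-0.0326  0.0205]
```

View pics/3.png

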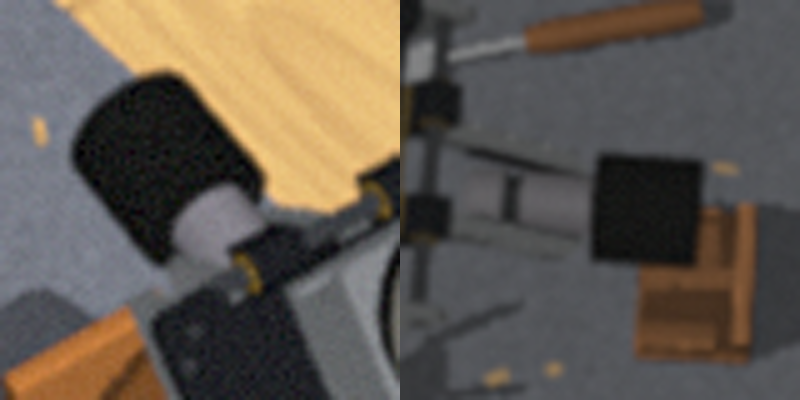

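The drum is held level along the trough, with its axis at TCP height and its back end 80.5 mm behind the TCP. In the top crop it hovers towards +y of the cradle and slightly to the +x side, largely perspective. Lowering.

carry_out(rows=[[[0.2,-0.5,-4],[0,0,0]],[[0.27,-0.9,-8],[0,0,0.2]],[[0.27,-0.9,-12],[0,0,0.2]],[[0.27,-0.9,-15],[0,0,0.2]],[[0.27,-0.9,-16.5],[0,0,0.2]],[[0.27,-0.9,-17.2],[0,0,0.2]],[[0.27,-0.9,-17.2],[0,0,0.2]]])

```text
t: 11.28
tcp_pos: [0.5562, 0.0607, 0.0788]
tool_rot: [[-0.06, -0.996, -0.059], [-0.705, 0.084, -0.704], [0.707, -0.001, -0.707]]
ft_force: [0.2, -0.1, -3.1]
gripper_width: 0.033
finger_force: 54.9
```

```bash
python3 - <<'E'
from look import *
s=bot.read_state(); print(s['t'],s['joints'],s['tcp_pos'],s['ft_force']); print(turn(s['tool_rot'],tool(-95,45,-1)))
T=s['tcp_pos']; o=shot("4",[.552,.02,.06])
for n,(p,d) in o.items():
    W=cloud(n,d)-BX[n]; hsv=cv2.cvtColor(p,cv2.COLOR_BGR2HSV); br=(hsv[...,0]<20)&(hsv[...,1]>110)
    def sub(m,x0,x1,y0,y1,z0,z1): 
        k=m&(W[...,0]>x0)&(W[...,0]<x1)&(W[...,1]>y0)&(W[...,1]<y1)&(W[...,2]>z0)&(W[...,2]<z1); return W[k]
    q=sub(br,.48,.62,-.06,.06,.02,.07); print(n,"cradle",len(q),np.percentile(q,[1,99],0).tolist())
    q=sub(p.max(-1)<70,.49,.61,-.045,.045,.065,.12); print(n,"drum",len(q),np.percentile(q,[1,99],0).tolist(), cv2.minAreaRect((q[:,:2]*1000).astype(np.float32)))
E
```

```text
11.275 [-44.2974  44.1895  21.2699  98.2299  25.2215  66.7969 133.9827] [0.5562 0.0607 0.0788] [ 0.1958 -0.1107 -3.0977]
[-0.0228  0.0597 -0.1936]
scene cradle 432 [[0.5068256922824232, -0.041075668074567084, 0.02107867487507566], [0.5978407501948663, 0.028548639724994114, 0.06310077632659493]]
scene drum 630 [[0.5282790735989229, -0.02109102264204192, 0.06992815283168902], [0.5813926299585538, 0.03751141232540966, 0.11019533301450196]] ((551.4541625976562, 7.749568939208984), (58.545005798339844, 59.094566345214844), 84.75535583496094)
top cradle 238 [[0.5025881128342101, -0.038897788928375615, 0.02225810630913484], [0.5944775924248864, 0.03292788467195943, 0.06547813279093422]]
top drum 360 [[0.5206743065719286, -0.020340336590620622, 0.07806972501506293], [0.578646198361447, 0.03851026212002888, 0.11172132782063462]] ((549.6742553710938, 10.436325073242188), (60.19401168823242, 57.65388107299805), 82.02141571044922)
```

View pics/4.png

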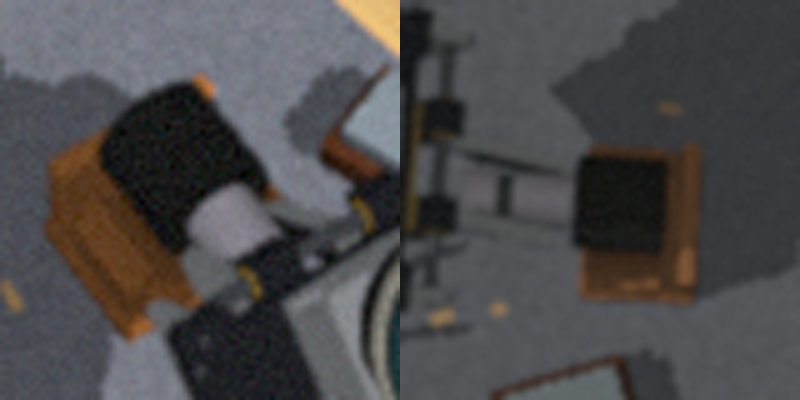

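The drum sits centred over the trough in both views, with its back clear of the end board. Lowering until it touches.

carry_out(rows=[[[0,-0.1,-0.6],[0,0,0]],[[0,-0.1,-1.2],[0,0,0]],[[0,-0.1,-1.5],[0,0,0]],[[0,-0.1,-1.7],[0,0,0]],[[0,-0.1,-1.7],[0,0,0]]])

```text
t: 12.0
tcp_pos: [0.5559, 0.0597, 0.0613]
tool_rot: [[-0.059, -0.997, -0.059], [-0.705, 0.083, -0.704], [0.707, 0.0, -0.707]]
ft_force: [0.5, 0.2, -3.2]
gripper_width: 0.0331
finger_force: 54.9
```

carry_out(rows=[[[0,0,-0.1],[0,0,0]],[[0,0,-0.1],[0,0,0]]])

```text
t: 12.25
tcp_pos: [0.556, 0.0597, 0.0605]
tool_rot: [[-0.059, -0.997, -0.059], [-0.705, 0.083, -0.704], [0.707, -0.0, -0.707]]
ft_force: [1.5, -0.2, -3.1]
gripper_width: 0.0332
finger_force: 54.9
```

carry_out(rows=[[[0,0,-0.1],[0,0,0]],[[0,0,-0.1],[0,0,0]]])

```text
t: 12.5
tcp_pos: [0.5561, 0.0597, 0.0596]
tool_rot: [[-0.059, -0.997, -0.059], [-0.705, 0.083, -0.704], [0.707, -0.0, -0.707]]
ft_force: [-0.3, 0.7, 0.2]
gripper_width: 0.0332
finger_force: 54.9
```

carry_out(rows=[[[0,0,-0.1],[0,0,0]],[[0,0,-0.1],[0,0,0]]])

```text
t: 12.75
tcp_pos: [0.5561, 0.0599, 0.059]
tool_rot: [[-0.059, -0.997, -0.059], [-0.705, 0.083, -0.705], [0.707, -0.0, -0.707]]
ft_force: [-2.3, 4.6, 8.9]
gripper_width: 0.0332
finger_force: 54.9
```

Contact is made at z ≈ 0.0595. I'll back off 0.5 mm, open, and withdraw along the tool axis.

carry_out(rows=[[[0,0,0.05],[0,0,0]],[[0,0,0.05],[0,0,0]],[[0,0,0.05],[0,0,0]],[[0,0,0.05],[0,0,0]],[[0,0,0.05],[0,0,0]],[[0,0,0.05],[0,0,0]]], jaw=7, squeeze=30)

```text
t: 13.5
tcp_pos: [0.5559, 0.0597, 0.0589]
tool_rot: [[-0.059, -0.997, -0.059], [-0.705, 0.083, -0.704], [0.707, 0.0, -0.707]]
ft_force: [0.1, -0.2, 0.7]
gripper_width: 0.0705
finger_force: 0.0
```

carry_out(rows=[[[0.1,1,1],[0,0,0]],[[0.3,3,3],[0,0,0]],[[0.5,6,6],[0,0,0]],[[0.7,9,9],[0,0,0]],[[0.9,12,13],[0,0,0]],[[0.9,13,17],[0,0,0]],[[0.9,13,20],[0,0,0]],[[0.9,13,20],[0,0,0]]])

```text
t: 14.5
tcp_pos: [0.5655, 0.1907, 0.2616]
tool_rot: [[-0.061, -0.997, -0.056], [-0.707, 0.083, -0.702], [0.705, -0.003, -0.71]]
ft_force: [-0.3, -1.1, -0.8]
gripper_width: 0.0699
finger_force: 0.0
```

```bash
python3 - <<'E'
from look import *
s=bot.read_state(); R=s['tool_rot']; print(s['t'],s['joints'],s['tcp_pos'],R[:,1])
o=shot("5",[.552,.03,.06])
for g in(1,-1): 
    Rt=np.array([[0,g,0],[g,0,0],[0,0,-1.]]); print(g,turn(R,Rt))
for n,(p,d) in o.items():
    W=cloud(n,d)-BX[n]
    def sub(m,x0,x1,y0,y1,z0,z1): 
        k=m&(W[...,0]>x0)&(W[...,0]<x1)&(W[...,1]>y0)&(W[...,1]<y1)&(W[...,2]>z0)&(W[...,2]<z1); return W[k]
    q=sub(p.max(-1)<70,.49,.61,-.045,.045,.05,.12); print(n,"drum",len(q),np.percentile(q,[1,99],0).tolist(), cv2.minAreaRect((q[:,:2]*1000).astype(np.float32)))
    q=sub(p.max(-1)>0,.51,.61,.043,.14,.045,.1); print(n,"stub",len(q),np.percentile(q,[1,99],0).tolist(), cv2.minAreaRect((q[:,:2]*1000).astype(np.float32)))
    for lo in np.arange(.043,.105,.01):
        k=q[(q[:,1]>lo)&(q[:,1]<lo+.01)]; 
        if len(k): print("  y%.3f"%lo,"ztop",np.percentile(k[:,2],95), "xmid",np.percentile(k[:,0],[2,98]).mean())
E
```

```text
14.5 [-50.8761  37.1752  20.4318  81.2766  22.7291  91.8479 138.8062] [0.5655 0.1907 0.2616] [-0.9966  0.0826 -0.0028]
1 [  -2.5419  -66.8996 -162.292 ]
-1 [44.7785 -1.7014  4.5571]
scene drum 595 [[0.5274665157469134, -0.020882434923936242, 0.053365149654754765], [0.580871386485542, 0.036681223719912635, 0.09159798316081137]] ((552.0555419921875, 7.433355331420898), (57.092185974121094, 57.50018310546875), 85.08511352539062)
scene stub 398 [[0.5403312998389448, 0.04401980052099766, 0.049034547582276766], [0.5744952597509844, 0.1029663738904569, 0.0770389059021897]] ((556.9345092773438, 72.39444732666016), (61.031822204589844, 33.492313385009766), 85.90489959716797)
  y0.043 ztop 0.07666755956742911 xmid 0.5554253747808717
  y0.053 ztop 0.07596830032275197 xmid 0.5561770947544482
  y0.063 ztop 0.07643270371251754 xmid 0.5571282494668013
  y0.073 ztop 0.07278148539475848 xmid 0.5585026699683596
  y0.083 ztop 0.07601740994222556 xmid 0.5595767834900036
  y0.093 ztop 0.07407201432463996 xmid 0.5599766539342892
  y0.103 ztop 0.07156370335621826 xmid 0.5521068867947825
top drum 371 [[0.51
[... 168 characters left out ...]
.21997833251953, 78.87744903564453), 85.41575622558594)
top stub 197 [[0.5384012659069751, 0.0436827289275437, 0.057202356130028435], [0.5727791274129064, 0.10222194110037541, 0.0784554001383387]] ((556.3021240234375, 72.42353820800781), (61.322776794433594, 32.81345748901367), 83.66090393066406)
  y0.043 ztop 0.07813652626545284 xmid 0.5538378458070887
  y0.053 ztop 0.0757127480314989 xmid 0.5539593363610072
  y0.063 ztop 0.0767312418655105 xmid 0.5543136992288212
  y0.073 ztop 0.0745647045509407 xmid 0.5574736276570302
  y0.083 ztop 0.07637958618884519 xmid 0.5579506705039801
  y0.093 ztop 0.0757679301347833 xmid 0.5573607682036137
  y0.103 ztop 0.062219438599217414 xmid 0.5461525170557903
```

View pics/5.png

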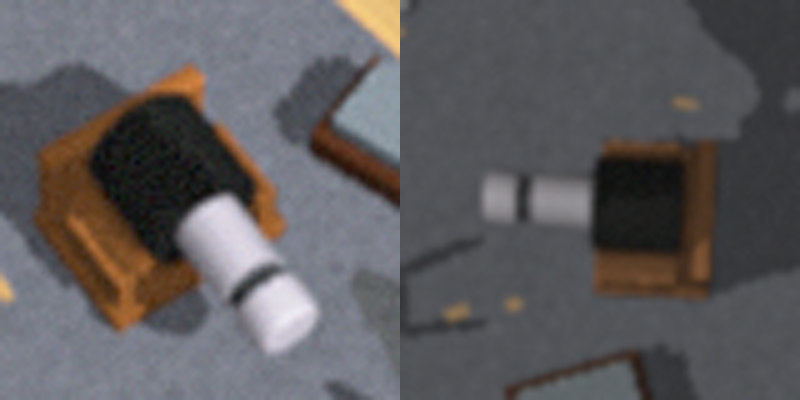

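The picture shows the drum lying square in the trough with the stub over the open end. The groove is at about (258,285) in the scene crop and (523,197) in the top crop. Groove centre: (0.557, 0.078, 0.060). Next I go above the pliers.

carry_out(rows=[[[-1,1,2],[7.5,-0.3,0.8]],[[-2.5,3,3],[15,-0.6,1.5]],[[-4,5,3],[22.4,-0.9,2.3]],[[-6,7.5,3],[29.9,-1.1,3]],[[-8,10,3],[37.3,-1.4,3.8]],[[-9,12,3],[44.8,-1.7,4.6]],[[-10,12.9,2],[44.8,-1.7,4.6]],[[-10,12.9,0],[44.8,-1.7,4.6]],[[-10,12.9,0],[44.8,-1.7,4.6]]], jaw=8.6)

```text
t: 15.72
tcp_pos: [0.4637, 0.3186, 0.2566]
tool_rot: [[0.003, -1.0, -0.005], [-1.0, -0.003, -0.008], [0.008, 0.005, -1.0]]
ft_force: [-0.1, -0.4, 0.4]
gripper_width: 0.0861
finger_force: 0.0
```

```bash
python3 - <<'E'
from look import *
s=bot.read_state(); R=s['tool_rot']; T=s['tcp_pos']; print(s['t'],s['joints'],T); print(turn(R,np.array([[0,-1,0],[-1,0,0],[0,0,-1.]])))
for n in("scene","top"):
    z=np.load(n+"5.npz"); W=cloud(n,z['d'])-BX[n]
    def sub(x0,x1,y0,y1,z0,z1): return W[(W[...,0]>x0)&(W[...,0]<x1)&(W[...,1]>y0)&(W[...,1]<y1)&(W[...,2]>z0)&(W[...,2]<z1)]
    a=np.load(n+"0.npz"); W=cloud(n,a['d'])-BX[n]
    q=sub(.44,.49,.29,.35,.095,.135); print(n,"block z hist",np.histogram(q[:,2],np.arange(.095,.137,.003))[0])
    q=sub(.42,.52,.29,.35,.165,.2); print("handle top",np.sort(q[:,2])[-15:].tolist()); 
    for sg in(1,-1): 
        k=q[(q[:,0]-.466)*sg>0]; print(sg,len(k),k.mean(0),np.percentile(k[:,:2],[3,97],0).tolist())
    q=sub(.42,.52,.29,.35,.135,.2); A=q-q.mean(0); c,_,_=np.linalg.lstsq(A[:,:1],A[:,1],rcond=None)[:3]; print("yaw",np.degrees(np.arctan(c)))
    for sg in (1,-1): pass
p,d=optics.snapshot("scene"); np.savez("scene6.npz",p=p,d=d); p2,d2=optics.snapshot("top"); np.savez("top6.npz",p=p2,d=d2)
E
```

```text
15.725 [-46.814   16.1268  11.0964  99.2201  -3.1749  65.4861 145.3885] [0.4637 0.3186 0.2566]
[ 0.444  -0.3112 -0.1874]
scene block z hist [ 9 11 22 18 33 49 72 63 95 32  8  8  9  5]
handle top [0.17929987147297, 0.17945455946737185, 0.17947058730440596, 0.17947729110899532, 0.1795543302593019, 0.17956349067470473, 0.1796148889714952, 0.17965458371882267, 0.17980981138458627, 0.17982836828619198, 0.1800162435880037, 0.180078670416215, 0.18016013440147982, 0.18063328407864981, 0.1814877139599824]
1 41 [0.4932 0.3206 0.1755] [[0.48906331475590925, 0.31437035450321643], [0.49582575272708973, 0.32700691935333825]]
-1 52 [0.4408 0.3193 0.1738] [[0.4361428337085899, 0.3124164701038142], [0.4451753542810854, 0.3258757242755585]]
yaw [1.7798]
top block z hist [ 3  5  3  4  7 23 40 39 60 24  4  2  5  2]
handle top [0.17796328185777718, 0.17802065607181775, 0.17815570623850283, 0.17869073753011705, 0.17904032839012599, 0.1790566687204124, 0.17917710792806682, 0.17968550404786063, 0.18028706639313577, 0.1803075083269784, 0.1804593026548787, 0.18077906787555992, 0.1808348349303348, 0.18084439993935145, 0.18201856424106205]
1 22 [0.4906 0.3201 0.1745] [[0.487156902394427, 0.314248593080471], [0.4949272560179744, 0.32718569222518207]]
-1 16 [0.4385 0.3183 0.177 ] [[0.4350161989577576, 0.3124627414413029], [0.4413067525659202, 0.3240137278975021]]
yaw [2.6889]
```

carry_out(rows=[[[0.2,0.1,-1],[0.4,-0.3,1.8]],[[0.2,0.1,-3],[0.4,-0.3,1.8]],[[0.2,0.1,-5],[0.4,-0.3,1.8]],[[0.2,0.1,-7],[0.4,-0.3,1.8]],[[0.2,0.1,-9],[0.4,-0.3,1.8]],[[0.2,0.1,-10.2],[0.4,-0.3,1.8]],[[0.2,0.1,-10.2],[0.4,-0.3,1.8]]])

```text
t: 16.7
tcp_pos: [0.4668, 0.3195, 0.1563]
tool_rot: [[0.034, -0.999, 0.002], [-0.999, -0.034, 0.003], [-0.003, -0.002, -1.0]]
ft_force: [-1.1, -0.7, 0.8]
gripper_width: 0.0859
finger_force: 0.0
```

carry_out(rows=[[[0,0,0],[0,0,0]],[[0,0,0],[0,0,0]],[[0,0,0],[0,0,0]],[[0,0,0],[0,0,0]],[[0,0,0],[0,0,0]],[[0,0,0],[0,0,0]]], jaw=2.5, squeeze=30)

```text
t: 17.45
tcp_pos: [0.4667, 0.3201, 0.1578]
tool_rot: [[0.034, -0.999, 0.003], [-0.999, -0.034, 0.005], [-0.005, -0.003, -1.0]]
ft_force: [-6.7, -1.4, 13.8]
gripper_width: 0.0376
finger_force: 30.0
```

```bash
python3 - <<'E'
from look import *
s=bot.read_state(); R=s['tool_rot']; T=s['tcp_pos']; print(s['t'],s['joints'],T,s['gripper_width'],s['finger_force'],s['ft_force'],s['torque'],R)
shot("7",T-[0,0,.04])
E
```

```text
17.45 [-45.6259  22.0037  10.1283 105.1165  -4.904   52.9811 148.665 ] [0.4667 0.3201 0.1578] 0.037561558857998466 30.025182366371155 [-6.6635 -1.3754 13.8099] [-0.3019  1.8088 -0.0326] [[ 0.034  -0.9994  0.003 ]
 [-0.9994 -0.034   0.0051]
 [-0.005  -0.0031 -1.    ]]
```

View pics/7.png

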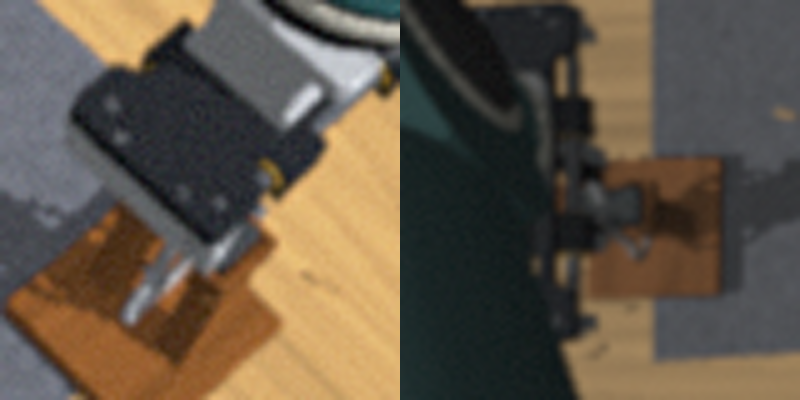

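The grip reads 37.6 mm at 30 N, which means the handles are squeezed to the stop. The crop shows the pliers in the fingers with the ring still between the posts. Lifting straight up.

carry_out(rows=[[[0,0,0.5],[0,0,0]],[[0,0,1.5],[0,0,0]],[[0,0,3],[0,0,0]],[[0,0,4.5],[0,0,0]],[[0,0,6],[0,0,0]],[[0,0,7.5],[0,0,0]],[[0,0,9],[0,0,0]],[[0,0,10.5],[0,0,0]],[[0,0,12],[0,0,0]],[[0,0,12],[0,0,0]]])

```text
t: 18.8
tcp_pos: [0.4673, 0.3199, 0.2781]
tool_rot: [[0.034, -0.999, 0.004], [-0.999, -0.034, 0.005], [-0.005, -0.005, -1.0]]
ft_force: [-0.3, 0.0, -1.7]
gripper_width: 0.0369
finger_force: 30.0
```

carry_out(rows=[[[1,-2,0],[0,0,-1]],[[3,-4,0],[0,0,-2]],[[5,-6,0],[0,0,-4]],[[7,-8,0],[0,0,-6]],[[9,-10,0],[0,0,-7]],[[9.5,-12,0],[0,0,-7]],[[9.5,-14,0],[0,0,-7]],[[9.5,-14,0],[0,0,-7]]])

```text
t: 19.8
tcp_pos: [0.5618, 0.1779, 0.2772]
tool_rot: [[-0.09, -0.996, 0.004], [-0.996, 0.09, 0.004], [-0.004, -0.003, -1.0]]
ft_force: [-0.9, -0.4, -1.4]
gripper_width: 0.037
finger_force: 30.0
```

```bash
python3 - <<'E'
from look import *
s=bot.read_state(); R=s['tool_rot']; T=s['tcp_pos']; print(s['t'],s['joints'],T,s['gripper_width'],s['finger_force'],s['ft_force'],R)
exp=T+R[:,2]*.1095; print("ring expected",exp)
o=shot("8",exp+[0,0,.03])
for n,(p,d) in o.items():
    W=cloud(n,d)-BX[n]; q=W-exp; m=(np.abs(q[...,0])<.035)&(np.abs(q[...,1])<.025)&(q[...,2]>-.035)&(q[...,2]<.035)
    a=W[m]; print(n,len(a),np.percentile(a,[1,50,99],0).tolist() if len(a) else '')
    m=(np.abs(q[...,0])<.03)&(np.abs(q[...,1])<.04)&(q[...,2]>.05)&(q[...,2]<.08); a=W[m]; print(" block",len(a),np.percentile(a,[1,50,99],0).tolist() if len(a) else '')
E
```

```text
19.8 [-33.1926  17.7952  15.9917  94.7132  -5.3738  67.9512 158.9004] [0.5618 0.1779 0.2772] 0.0369782942076125 29.96918946504593 [-0.8985 -0.4472 -1.3626] [[-0.0901 -0.9959  0.0038]
 [-0.9959  0.0901  0.004 ]
 [-0.0043 -0.0034 -1.    ]]
ring expected [0.5622 0.1783 0.1677]
scene 100 [[0.5391655115169663, 0.17308170372182516, 0.144541446572661], [0.5711954353266504, 0.17782353226801684, 0.1606338447072288], [0.5857152210065371, 0.18271080039030088, 0.2003724804651661]]
 block 209 [[0.5502020005897809, 0.1690362051083556, 0.2200372177821027], [0.5631192058528047, 0.18704239516586468, 0.23939844926430953], [0.5748017788001689, 0.19992229000217865, 0.24633405342329695]]
top 32 [[0.5377471700836336, 0.17730991065259746, 0.14192263471828323], [0.546948443824806, 0.18027724865851402, 0.16746740125328125], [0.5660844082151664, 0.18489648928476715, 0.2014457590585808]]
 block 57 [[0.5480594045231809, 0.15740059135294168, 0.23059601803685556], [0.5595460529282248, 0.16486021470564152, 0.23945231859046276], [0.5712719352966893, 0.17305256041288594, 0.24400291069086275]]
```

View pics/8.png

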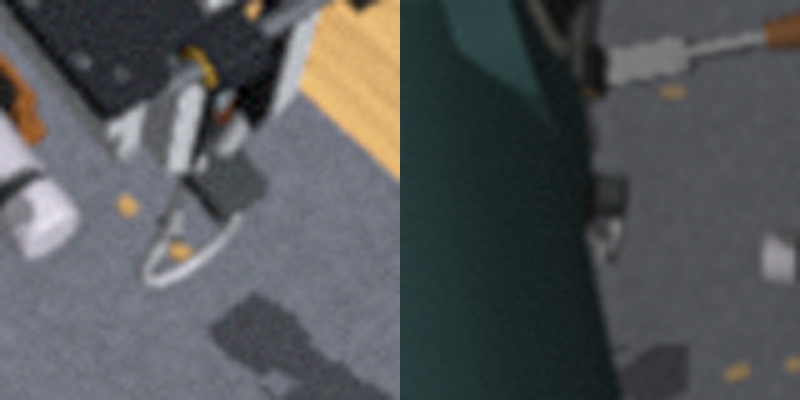

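The scene crop shows the spread ring clear, with its bottom at (160,280), at the position the kinematics predict. Joint 7 is close to its limit, so I'll turn the pliers half a turn. The ring is accepted either way round.

carry_out(rows=[[[0,0,0],[0,0,-10]],[[0,0,0],[0,0,-20]],[[0,0,0],[0,0,-30]],[[0,0,0],[0,0,-40]],[[0,0,0],[0,0,-50]],[[0,0,0],[0,0,-60]],[[0,0,0],[0,0,-70]],[[0,0,0],[0,0,-80]],[[0,0,0],[0,0,-90]],[[0,0,0],[0,0,-90]]])

```text
t: 21.15
tcp_pos: [0.5616, 0.1808, 0.2769]
tool_rot: [[-0.996, 0.086, 0.004], [0.086, 0.996, -0.003], [-0.004, -0.003, -1.0]]
ft_force: [-0.6, 0.2, -1.9]
gripper_width: 0.0372
finger_force: 30.0
```

carry_out(rows=[[[0,0,0],[0,0,-10]],[[0,0,0],[0,0,-20]],[[0,0,0],[0,0,-30]],[[0,0,0],[0,0,-40]],[[0,0,0],[0,0,-50]],[[0,0,-2],[0,0,-60]],[[0,0,-4],[0,0,-70]],[[0,0,-6],[0,0,-80]],[[0,0,-8],[0,0,-90]],[[0,0,-8],[0,0,-90]]])

```text
t: 22.4
tcp_pos: [0.5611, 0.1801, 0.1958]
tool_rot: [[0.083, 0.997, -0.006], [0.997, -0.083, -0.005], [-0.006, -0.005, -1.0]]
ft_force: [-0.7, 0.3, -0.4]
gripper_width: 0.037
finger_force: 30.0
```

```bash
cat > ring.py <<'E'
from look import *
def ring(tag):
    s=bot.read_state(); R=s['tool_rot']; T=s['tcp_pos']; print(s['t'],s['joints'],T,s['gripper_width'],s['ft_force'],"\nx az",np.degrees(np.arctan2(R[1,0],R[0,0])),"z",R[:,2])
    exp=T+R[:,2]*.1115; print("exp ring",exp); nrm=R[:,0]*np.array([1,1,0]); nrm/=np.linalg.norm(nrm); lat=np.array([nrm[1],-nrm[0],0])
    for n in("scene","top"):
        p,d=optics.snapshot(n); np.savez(f"{n}{tag}.npz",p=p,d=d); W=cloud(n,d)-BX[n]; q=W-exp
        a,l,h=q@nrm,q@lat,q[...,2]; m=(abs(a)<.02)&(abs(l)<.032)&(h>-.032)&(h<.012)
        k=np.argwhere(m); P=q[m]; A=np.stack([l[m],h[m]],1)
        if len(A)<15: print(n,len(A)); continue
        f=lambda c:np.hypot(A[:,0]-c[0],A[:,1]-c[1])-.0225
        from scipy.optimize import least_squares
        r=least_squares(f,[0,0],loss="soft_l1",f_scale=.001); c=r.x; ang=a[m]
        B=np.c_[np.ones(len(A)),A]; co=least_squares(lambda x:B@x-ang,[0,0,0],loss="soft_l1",f_scale=.001).x
        print(n,len(A),"centre lat %.4f h %.4f"%tuple(c),"world",exp+lat*c[0]+[0,0,c[1]],"along n",co[0]+co[2]*c[1],"yaw",np.degrees(co[1]),"pitch",np.degrees(co[2]),"rms",np.sqrt(np.mean(f(c)**2)),"lat",np.percentile(A[:,0],[1,99]),"hmin",np.percentile(A[:,1],1))
E
python3 -c "
from ring import *; ring('9')"
```

```text
22.4 [-55.9087  28.5196  47.1065 100.1641 -23.0929  61.9745  -5.7839] [0.5611 0.1801 0.1958] 0.03698558901885157 [-0.6956  0.3457 -0.3703] 
x az 85.25217917239472 z [-0.0057 -0.0051 -1.    ]
exp ring [0.5605 0.1796 0.0843]
scene 56 centre lat 0.0001 h 0.0033 world [0.5606 0.1795 0.0876] along n -0.001799803897966924 yaw -0.6410531991903746 pitch 0.7921178209468938 rms 0.0016920784052518972 lat [-0.0213  0.0237] hmin -0.02357223100529943
top 13
```

carry_out(rows=[[[0,-1,-0.5],[0,0,0]],[[0.1,-2.5,-1.5],[0,0,0]],[[0.15,-4,-2.3],[0,0,0]],[[0.16,-5,-2.6],[0,0,0]],[[0.16,-5.3,-2.6],[0,0,0]],[[0.16,-5.3,-2.6],[0,0,0]]])

```text
t: 23.25
tcp_pos: [0.5637, 0.1268, 0.1711]
tool_rot: [[0.088, 0.996, -0.003], [0.996, -0.088, -0.004], [-0.004, -0.003, -1.0]]
ft_force: [-0.1, 0.5, -1.4]
gripper_width: 0.0369
finger_force: 30.0
```

```bash
cat >> ring.py <<'E'
def axis(tag):
    for n in("scene","top"):
        z=np.load(f"{n}{tag}.npz"); W=cloud(n,z['d'])-BX[n]; 
        m=(W[...,0]>.52)&(W[...,0]<.60)&(W[...,1]>.045)&(W[...,1]<.085)&(W[...,2]>.05)&(W[...,2]<.085)
        q=W[m]; 
        if len(q)<20: print(n,"stub",len(q)); continue
        ax=np.array([np.cos(np.radians(85)),np.sin(np.radians(85))]); la=np.array([ax[1],-ax[0]])
        from scipy.optimize import least_squares
        A=np.c_[(q[:,:2]-[.5577,.078])@la,q[:,2]-.06]
        c=least_squares(lambda c:np.hypot(A[:,0]-c[0],A[:,1]-c[1])-.017,[0,0],loss="soft_l1",f_scale=.001).x
        print(n,"stub axis lat %.4f h %.4f off (.5577,.078,.06)"%tuple(c),len(q))
E
python3 -c "
from ring import *; ring('10'); axis('10'); print('earlier'); axis('5')"
```

```text
23.25 [-51.0051  28.95    46.7065 103.245  -24.1633  58.5958   0.0583] [0.5637 0.1268 0.1711] 0.03686325859405468 [-0.1271  0.503  -1.3965] 
x az 84.93924948009884 z [-0.0033 -0.0036 -1.    ]
exp ring [0.5633 0.1264 0.0596]
scene 56 centre lat 0.0002 h 0.0031 world [0.5635 0.1263 0.0628] along n -0.0012148610772985135 yaw -0.3267992048654932 pitch 2.164899678572341 rms 0.0016619199408883512 lat [-0.0227  0.0241] hmin -0.02333258143035579
top 11
scene stub axis lat -0.0009 h -0.0045 off (.5577,.078,.06) 25
top stub axis lat -0.0004 h -0.0029 off (.5577,.078,.06) 133
earlier
scene stub axis lat -0.0015 h -0.0027 off (.5577,.078,.06) 240
top stub axis lat -0.0002 h -0.0026 off (.5577,.078,.06) 133
```

```bash
sed -i 's/W\[...,1\]<.085)/W[...,1]<.070)/' ring.py; python3 - <<'E'
from ring import *
axis('5'); axis('10')
# ring wire bottom profile in tag 10: rays onto ring plane, lowest outer edge via colour edges
for tag in('10',):
    n='scene'; z=np.load(n+tag+'.npz'); p=z['p']; d=z['d']; W=cloud(n,d)-BX[n]
    exp=np.array([.5633,.1264,.0596]); nrm=np.array([.088,.996,0]); lat=np.array([.996,-.088,0])
    q=W-exp; m=(abs(q@nrm)<.02)&(abs(q@lat)<.032)&(q[...,2]>-.032)&(q[...,2]<.012)
    A=np.c_[(q@lat)[m],q[m][:,2],(q@nrm)[m]]; A=A[np.argsort(A[:,0])]; print(A[::2]*1000)
E
```

```text
scene stub axis lat -0.0013 h -0.0020 off (.5577,.078,.06) 157
top stub axis lat -0.0004 h -0.0021 off (.5577,.078,.06) 88
scene stub 4
top stub axis lat -0.0004 h -0.0023 off (.5577,.078,.06) 88
[[-23.0284   2.6627  -0.9361]
 [-21.6788  -2.6444  -2.1216]
 [-21.2456   2.4665  -2.2519]
 [-20.3532  -7.1095   0.2601]
 [-19.6724  -6.2688  -2.6891]
 [-18.5427  -7.2636  -1.047 ]
 [-16.1152  -9.7976  -1.2129]
 [-14.4649 -14.4751  -2.1494]
 [-13.6241 -17.316   -4.4337]
 [-12.0918 -17.2235  -2.3872]
 [ -9.2582 -13.5212   0.945 ]
 [ -7.1865 -17.0973   0.413 ]
 [ -6.0184 -20.1739  -5.2174]
 [ -4.4606 -19.9778  -3.1336]
 [ -2.2726 -17.9856  -0.4135]
 [ -0.6431 -22.8966  -1.4197]
 [  2.8559 -19.3937  -4.6873]
 [  4.3444 -19.3481  -2.6646]
 [  6.8345 -17.5557  -3.2738]
 [  9.9943 -13.7898  -3.165 ]
 [ 10.7028 -20.265   -1.499 ]
 [ 13.9612 -16.1556  -1.2773]
 [ 18.0546  -9.5176  -0.1349]
 [ 20.5959   1.0825  -1.4774]
 [ 21.7373   8.6811  -0.6609]
 [ 21.9537   8.135   -4.0502]
 [ 23.2781   3.6092  -1.7813]
 [ 23.8077   0.9362  -0.7903]]
```

carry_out(rows=[[[-0.2,0,-0.05],[0,0,0]],[[-0.25,-0.6,-0.05],[0,0,0]],[[-0.3,-1.2,-0.05],[0,0,0]],[[-0.35,-1.7,-0.05],[0,0,0]],[[-0.39,-2.2,-0.05],[0,0,0]],[[-0.43,-2.6,-0.05],[0,0,0]],[[-0.45,-2.9,-0.05],[0,0,0]],[[-0.45,-2.9,-0.05],[0,0,0]]])

```text
t: 24.35
tcp_pos: [0.559, 0.0975, 0.1704]
tool_rot: [[0.089, 0.996, -0.004], [0.996, -0.089, -0.004], [-0.004, -0.003, -1.0]]
ft_force: [-0.7, 0.6, -2.6]
gripper_width: 0.037
finger_force: 30.0
```

```bash
python3 - <<'E'
from ring import *
ring('11')
s=bot.read_state(); print(s['ft_force'],s['torque'])
E
```

```text
24.35 [-49.1067  27.9974  47.2017 104.755  -23.7323  57.9427   2.669 ] [0.559  0.0975 0.1704] 0.03697745110539358 [-0.6748  0.5965 -2.6191] 
x az 84.92067327081269 z [-0.0036 -0.0039 -1.    ]
exp ring [0.5586 0.097  0.0589]
scene 120 centre lat -0.0016 h -0.0119 world [0.557  0.0972 0.047 ] along n 0.0031541686882531903 yaw -6.33563855362697 pitch -5.8273238288220695 rms 0.00687109128972822 lat [-0.0233  0.0237] hmin -0.017721673067593435
top 21 centre lat 0.0023 h -0.0099 world [0.5609 0.0968 0.049 ] along n -0.012835218209039687 yaw -28.71698934597298 pitch -12.350134172850616 rms 0.002853152533329918 lat [-0.0222  0.0088] hmin -0.009164882565107514
[ 0.0081 -0.2476 -2.0021] [-0.0867  0.0463 -0.    ]
```

No clear contact, and the ring is over the stub end. I'll feel for the clearance up and down.

carry_out(rows=[[[0,0,0.15],[0,0,0]],[[0,0,0.15],[0,0,0]],[[0,0,0.15],[0,0,0]]])

```text
t: 24.82
tcp_pos: [0.559, 0.0978, 0.1719]
tool_rot: [[0.088, 0.996, -0.004], [0.996, -0.088, -0.004], [-0.004, -0.003, -1.0]]
ft_force: [0.1, 0.1, -2.6]
gripper_width: 0.0368
finger_force: 30.0
```

carry_out(rows=[[[0,0,0.1],[0,0,0]],[[0,0,0.1],[0,0,0]],[[0,0,0.1],[0,0,0]]])

```text
t: 25.2
tcp_pos: [0.559, 0.0977, 0.1729]
tool_rot: [[0.088, 0.996, -0.004], [0.996, -0.088, -0.004], [-0.004, -0.003, -1.0]]
ft_force: [-0.1, 0.5, -1.7]
gripper_width: 0.037
finger_force: 30.0
```

carry_out(rows=[[[0,0,0.1],[0,0,0]],[[0,0,0.1],[0,0,0]],[[0,0,0.1],[0,0,0]]])

```text
t: 25.58
tcp_pos: [0.559, 0.0977, 0.1739]
tool_rot: [[0.088, 0.996, -0.004], [0.996, -0.088, -0.004], [-0.004, -0.003, -1.0]]
ft_force: [0.1, 0.5, -3.4]
gripper_width: 0.0368
finger_force: 30.0
```

carry_out(rows=[[[0,0,0.06],[0,0,0]],[[0,0,0.06],[0,0,0]],[[0,0,0.06],[0,0,0]]])

```text
t: 25.95
tcp_pos: [0.559, 0.0977, 0.1745]
tool_rot: [[0.088, 0.996, -0.004], [0.996, -0.088, -0.004], [-0.004, -0.003, -1.0]]
ft_force: [0.3, 1.5, -2.3]
gripper_width: 0.0371
finger_force: 30.0
```

carry_out(rows=[[[0,0,-0.2],[0,0,0]],[[0,0,-0.46],[0,0,0]],[[0,0,-0.46],[0,0,0]],[[0,0,-0.46],[0,0,0]]])

```text
t: 26.45
tcp_pos: [0.5591, 0.0977, 0.1699]
tool_rot: [[0.088, 0.996, -0.004], [0.996, -0.088, -0.004], [-0.004, -0.003, -1.0]]
ft_force: [-0.1, 0.2, -1.8]
gripper_width: 0.0368
finger_force: 30.0
```

carry_out(rows=[[[0,0,-0.1],[0,0,0]],[[0,0,-0.1],[0,0,0]],[[0,0,-0.1],[0,0,0]]])

```text
t: 26.82
tcp_pos: [0.559, 0.0977, 0.169]
tool_rot: [[0.088, 0.996, -0.004], [0.996, -0.088, -0.004], [-0.004, -0.003, -1.0]]
ft_force: [-0.4, 0.6, -1.9]
gripper_width: 0.0369
finger_force: 30.0
```

carry_out(rows=[[[0,0,-0.08],[0,0,0]],[[0,0,-0.08],[0,0,0]],[[0,0,-0.08],[0,0,0]]])

```text
t: 27.2
tcp_pos: [0.5591, 0.0976, 0.1681]
tool_rot: [[0.088, 0.996, -0.004], [0.996, -0.088, -0.004], [-0.004, -0.003, -1.0]]
ft_force: [0.5, 0.5, -1.0]
gripper_width: 0.0369
finger_force: 30.0
```

carry_out(rows=[[[0,0,-0.08],[0,0,0]],[[0,0,-0.08],[0,0,0]],[[0,0,-0.08],[0,0,0]]])

```text
t: 27.58
tcp_pos: [0.559, 0.0977, 0.1673]
tool_rot: [[0.088, 0.996, -0.004], [0.996, -0.088, -0.004], [-0.004, -0.003, -1.0]]
ft_force: [-0.6, -0.6, -1.2]
gripper_width: 0.0371
finger_force: 30.0
```

```bash
python3 - <<'E'
from ring import *
n='scene'; p,d=optics.snapshot(n); np.savez('scene12.npz',p=p,d=d); s=bot.read_state(); print(s['tcp_pos'],s['ft_force'],s['torque'])
W=cloud(n,d)-BX[n]; ax=np.array([.0872,.9962,0]); la=np.array([.9962,-.0872,0]); q=W-[.557,.078,.06]; a,l,h=q@ax,q@la,q[...,2]
for lo in np.arange(-.045,.03,.005):
    m=(a>lo)&(a<lo+.005)&(abs(l)<.035)&(h>-.035)&(h<.03); k=m.sum()
    if k: print("%.3f n%d"%(lo,k),"h max/min",np.percentile(h[m],[2,95])*1000,"l",np.percentile(l[m],[2,98])*1000,"bright",np.median(p[m].max(-1)))
E
```

```text
[0.5591 0.0977 0.1673] [-0.0574 -0.1747 -1.0322] [-0.0465  0.0553  0.001 ]
-0.045 n26 h max/min [-24.4745  11.0641] l [10.3934 28.5704] bright 25.0
-0.040 n5 h max/min [-0.7589 17.1164] l [-5.4676 15.2631] bright 163.0
-0.035 n12 h max/min [-0.1098 17.9642] l [-4.8183 13.4276] bright 183.0
-0.030 n16 h max/min [-4.696 16.867] l [ 0.9111 15.9101] bright 139.0
-0.025 n19 h max/min [-3.2091 15.3882] l [ 1.2475 15.8033] bright 133.0
-0.020 n19 h max/min [-3.4455 14.5823] l [ 0.0482 16.222 ] bright 132.0
-0.015 n19 h max/min [-4.7047 15.5227] l [-0.0671 16.1729] bright 158.0
-0.010 n33 h max/min [-9.8997 15.3997] l [-6.1098 15.8037] bright 153.0
-0.005 n19 h max/min [-3.1307 12.6437] l [-2.0653 13.7824] bright 74.0
-0.000 n9 h max/min [-4.4568 12.0808] l [ 3.9106 15.1267] bright 84.0
0.005 n13 h max/min [-1.5229 15.6718] l [-4.7585 16.1485] bright 121.0
0.010 n14 h max/min [ 7.906  26.9923] l [-5.4271 16.5822] bright 134.5
0.015 n66 h max/min [-20.4539  23.8994] l [-23.3438  24.0737] bright 156.5
0.020 n71 h max/min [-13.6667  18.3982] l [-12.7052  15.7923] bright 198.0
0.025 n3 h max/min [-7.8213  3.3168] l [-12.4747  -2.35  ] bright 179.0
```

carry_out(rows=[[[0,0,-0.06],[0,0,0]],[[0,0,-0.06],[0,0,0]],[[0,0,-0.06],[0,0,0]]])

```text
t: 28.0
tcp_pos: [0.559, 0.0976, 0.1667]
tool_rot: [[0.088, 0.996, -0.004], [0.996, -0.088, -0.004], [-0.004, -0.003, -1.0]]
ft_force: [-0.2, 0.4, -1.1]
gripper_width: 0.0372
finger_force: 30.0
```

carry_out(rows=[[[0,0,-0.06],[0,0,0]],[[0,0,-0.06],[0,0,0]],[[0,0,-0.06],[0,0,0]]])

```text
t: 28.38
tcp_pos: [0.559, 0.0977, 0.1661]
tool_rot: [[0.088, 0.996, -0.004], [0.996, -0.088, -0.004], [-0.004, -0.003, -1.0]]
ft_force: [-0.2, -0.2, -1.3]
gripper_width: 0.0369
finger_force: 30.0
```

carry_out(rows=[[[0,0,-0.06],[0,0,0]],[[0,0,-0.06],[0,0,0]],[[0,0,-0.06],[0,0,0]]])

```text
t: 28.75
tcp_pos: [0.5591, 0.0977, 0.1655]
tool_rot: [[0.088, 0.996, -0.004], [0.996, -0.088, -0.004], [-0.004, -0.003, -1.0]]
ft_force: [0.6, 0.1, -1.1]
gripper_width: 0.0372
finger_force: 30.0
```

```bash
cat > avg.py <<'E'
from h import *
F=[]
for i in range(6): optics.snapshot("top"); F.append(np.r_[bot.read_state()['ft_force'],bot.read_state()['torque']])
s=bot.read_state(); print(s['t'],s['tcp_pos'],np.mean(F,0),"sd",np.std(F,0)[:3])
E
python3 avg.py
```

```text
29.05 [0.559  0.0977 0.1655] [-0.1133  0.1674 -1.0557 -0.0605  0.0628 -0.0054] sd [0.2181 0.307  0.4954]
```

carry_out(rows=[[[0,0,0.4],[0,0,0]],[[0,0,0.8],[0,0,0]],[[0,0,0.95],[0,0,0]],[[0,0,0.95],[0,0,0]]])

```text
t: 29.55
tcp_pos: [0.559, 0.0977, 0.1751]
tool_rot: [[0.088, 0.996, -0.003], [0.996, -0.088, -0.004], [-0.004, -0.003, -1.0]]
ft_force: [-0.4, -0.1, -2.7]
gripper_width: 0.0371
finger_force: 30.0
```

```bash
python3 avg.py
```

```text
29.85 [0.559  0.0977 0.175 ] [ 0.4001 -0.2678 -2.5704 -0.2262  0.0121 -0.0081] sd [0.1515 0.4388 0.4185]
```

carry_out(rows=[[[0,0,-0.15],[0,0,0]],[[0,0,-0.15],[0,0,0]]])

```text
t: 30.1
tcp_pos: [0.5589, 0.0977, 0.1733]
tool_rot: [[0.088, 0.996, -0.004], [0.996, -0.088, -0.004], [-0.004, -0.003, -1.0]]
ft_force: [-0.1, 0.8, -2.1]
gripper_width: 0.0372
finger_force: 30.0
```

```bash
python3 avg.py
```

```text
30.4 [0.559  0.0977 0.1735] [-0.0757  0.0758 -2.3073 -0.1705  0.086   0.0051] sd [0.6753 0.4185 0.2994]
```

```bash
cat > prof.py <<'E'
from h import *
from look import BX
import sys
def prof(z):
    out=[]
    W=cloud('top',z)-BX['top']; ax=np.array([.0872,.9962,0]); la=np.array([.9962,-.0872,0]); q=W-[.557,.078,.06]; a,l,h=q@ax,q@la,q[...,2]
    for lo,hi in((-.09,-.06),(-.06,-.045),(-.04,-.025),(-.025,-.01),(.005,.013),(.018,.025)):
        m=(a>lo)&(a<hi)&(abs(l)<.007)&(h>0)&(h<.05); out.append((int(m.sum()),round(float(np.median(h[m])*1000),1) if m.any() else None))
    return out
for t in sys.argv[1:]: print(t,prof(np.load(t+".npz")['d']))
d=np.mean([optics.snapshot("top")[1] for _ in range(3)],0); print("now",bot.read_state()['tcp_pos'][2],prof(d))
E
python3 prof.py top5 top9 top10 top11
```

```text
top5 [(44, 28.9), (22, 27.4), (22, 15.2), (24, 14.5), (12, 12.6), (8, 13.6)]
top9 [(45, 28.3), (23, 28.2), (23, 15.0), (25, 13.7), (10, 13.1), (8, 11.8)]
top10 [(47, 28.1), (20, 28.4), (21, 15.2), (24, 14.4), (11, 13.7), (8, 11.7)]
top11 [(47, 27.9), (22, 28.3), (21, 15.1), (23, 14.4), (1, 15.2), (0, None)]
now 0.17354074140920817 [(47, 28.0), (21, 29.4), (24, 15.5), (24, 16.0), (1, 15.6), (0, None)]
```

carry_out(rows=[[[0,0,-0.2],[0,0,0]],[[0,0,-0.35],[0,0,0]],[[0,0,-0.35],[0,0,0]]])

```text
t: 30.92
tcp_pos: [0.559, 0.0977, 0.1699]
tool_rot: [[0.088, 0.996, -0.004], [0.996, -0.088, -0.004], [-0.004, -0.003, -1.0]]
ft_force: [-0.4, 0.0, -1.4]
gripper_width: 0.0375
finger_force: 30.0
```

```bash
python3 avg.py;python3 avg.py
```

```text
31.225 [0.5591 0.0977 0.1701] [-0.03   -0.2285 -1.2384 -0.0597  0.0616  0.0178] sd [0.4015 0.4624 0.4737]
31.525 [0.5591 0.0977 0.17  ] [ 0.1265  0.1421 -1.5768 -0.0507  0.0739 -0.0021] sd [0.2604 0.5915 0.491 ]
```

carry_out(rows=[[[0,0,0.12],[0,0,0]],[[0,0,0.12],[0,0,0]],[[0,0,0.12],[0,0,0]]])

```text
t: 31.9
tcp_pos: [0.5591, 0.0977, 0.1712]
tool_rot: [[0.088, 0.996, -0.004], [0.996, -0.088, -0.004], [-0.004, -0.003, -1.0]]
ft_force: [0.7, 0.8, -2.9]
gripper_width: 0.0369
finger_force: 30.0
```

```bash
python3 avg.py;python3 avg.py; python3 prof.py
```

```text
32.2 [0.5591 0.0977 0.1712] [ 0.0372  0.0612 -1.4107 -0.0638  0.0828 -0.0025] sd [0.3043 0.6545 0.3991]
32.5 [0.559  0.0977 0.1712] [ 0.0675 -0.3805 -1.2645 -0.0605  0.0689 -0.0189] sd [0.6317 0.1848 0.4809]
now 0.17122695338624422 [(47, 27.8), (22, 27.6), (22, 14.6), (24, 14.3), (1, 13.2), (0, None)]
```

carry_out(rows=[[[0,0,-0.36],[0,0,0]],[[0,0,-0.36],[0,0,0]],[[0,0,-0.36],[0,0,0]]])

```text
t: 33.02
tcp_pos: [0.5591, 0.0976, 0.1676]
tool_rot: [[0.088, 0.996, -0.004], [0.996, -0.088, -0.004], [-0.004, -0.003, -1.0]]
ft_force: [-1.0, 0.0, -1.3]
gripper_width: 0.0372
finger_force: 30.0
```

```bash
python3 avg.py;python3 avg.py; python3 prof.py
```

```text
33.325 [0.5591 0.0977 0.1677] [-0.0301  0.0462 -1.3773 -0.0695  0.0565  0.0062] sd [0.4898 0.5042 0.2122]
33.625 [0.5591 0.0977 0.1676] [ 0.0317 -0.1162 -1.3221 -0.0728  0.0462  0.0042] sd [0.6058 0.3379 0.5272]
now 0.16760731220475208 [(46, 28.2), (22, 27.4), (22, 14.6), (25, 14.1), (2, 11.6), (0, None)]
```

carry_out(rows=[[[-0.1,0,0.09],[0,0,0]],[[-0.22,0,0.09],[0,0,0]],[[-0.22,0,0.09],[0,0,0]]])

```text
t: 34.15
tcp_pos: [0.5567, 0.0977, 0.1685]
tool_rot: [[0.088, 0.996, -0.004], [0.996, -0.088, -0.004], [-0.004, -0.003, -1.0]]
ft_force: [-0.3, 0.1, -1.5]
gripper_width: 0.0369
finger_force: 30.0
```

```bash
python3 avg.py;python3 avg.py
```

```text
34.45 [0.5569 0.0977 0.1685] [ 0.2279  0.3227 -1.3073 -0.0655  0.0631 -0.0248] sd [0.2032 0.5728 0.2888]
34.75 [0.5569 0.0977 0.1685] [ 0.1296 -0.1544 -1.561  -0.0533  0.0806 -0.0259] sd [0.5219 0.4275 0.4907]
```

carry_out(rows=[[[0.2,0,0],[0,0,0]],[[0.44,0,0],[0,0,0]],[[0.44,0,0],[0,0,0]]])

```text
t: 35.12
tcp_pos: [0.5614, 0.0976, 0.1685]
tool_rot: [[0.088, 0.996, -0.004], [0.996, -0.088, -0.004], [-0.004, -0.003, -1.0]]
ft_force: [-0.0, 0.6, -1.3]
gripper_width: 0.0371
finger_force: 30.0
```

```bash
python3 avg.py;python3 avg.py
```

```text
35.425 [0.5612 0.0977 0.1685] [-0.2586 -0.4853 -1.3556 -0.075   0.0551  0.0049] sd [0.6355 0.3996 0.2896]
35.725 [0.5612 0.0977 0.1685] [ 0.1828  0.1315 -1.6438 -0.0711  0.0702  0.0166] sd [0.2382 0.3194 0.4503]
```

No side contact within ±2.2 mm, so the ring is centred laterally. Re-centre, then measure the distance from ring to groove in one camera.

carry_out(rows=[[[-0.22,0,0],[0,0,0]],[[-0.22,0,0],[0,0,0]]])

```text
t: 35.98
tcp_pos: [0.5589, 0.0977, 0.1685]
tool_rot: [[0.088, 0.996, -0.004], [0.996, -0.088, -0.004], [-0.004, -0.003, -1.0]]
ft_force: [-0.4, 0.3, -2.0]
gripper_width: 0.0371
finger_force: 30.0
```

```bash
cat > along.py <<'E'
from look import *
ax=np.array([.0872,.9962,0]); la=np.array([.9962,-.0872,0])
I=[optics.snapshot("scene") for _ in range(4)]; p=np.mean([i[0] for i in I],0).max(-1); d=np.median([i[1] for i in I],0)
q=cloud("scene",d)-BX["scene"]-[.557,.078,.06]; a,l,h=q@ax,q@la,q[...,2]
r=(abs(l)>.018)&(abs(l)<.027)&(a>-.02)&(a<.035)&(h>-.02)&(h<.015)
b=(abs(l)<.012)&(h<-.014)&(h>-.03)&(a>-.02)&(a<.035)
for m in(r&(l>0),r&(l<0),b): print("ring",m.sum(),a[m].mean() if m.any() else None,np.median(a[m]) if m.any() else None,np.median(h[m]) if m.any() else None)
# groove: darkness along the stub by rays onto cylinder of axis; use depth a
m=(abs(l)<.016)&(h>.004)&(h<.02)&(a>-.035)&(a<.014)
for lo in np.arange(-.016,.014,.002):
    k=m&(a>=lo)&(a<lo+.002); print("%.3f %d %.0f"%(lo+.001,k.sum(),p[k].mean() if k.any() else -1),end=" | ")
z=np.load("scene5.npz"); q=cloud("scene",z['d'])-BX["scene"]-[.557,.078,.06]; a,l,h=q@ax,q@la,q[...,2]; P=z['p'].max(-1)
m=(abs(l)<.016)&(h>.004)&(h<.02)&(a>-.03)&(a<.03); g=m&(P<110)&(a>-.012)&(a<.012); print("\ngroove px tag5",g.sum(),a[g].mean(),np.median(a[g]),"drum/stub end",np.percentile(a[(abs(l)<.016)&(h>-.012)&(h<.02)&(a<.04)],99.5))
print(bot.read_state()['tcp_pos'])
E
python3 along.py
```

```text
ring 14 0.01751216732168644 0.01786093111358068 0.0040890067822440465
ring 9 0.018347531481131923 0.01883744802687519 -0.0009669261815179325
ring 3 0.022002924006137542 0.023124110419756712 -0.014765722296551903
-0.015 7 160 | -0.013 6 165 | -0.011 6 193 | -0.009 8 182 | -0.007 10 165 | -0.005 9 128 | -0.003 7 81 | -0.001 4 58 | 0.001 4 69 | 0.003 3 92 | 0.005 3 114 | 0.007 3 167 | 0.009 2 168 | 0.011 5 171 | 0.013 3 215 | 
groove px tag5 22 -0.0013704428821368494 -0.0018996813868782277 drum/stub end 0.02472865916085431
[0.559  0.0977 0.1685]
```

carry_out(rows=[[[-0.04,-0.45,0],[0,0,0]],[[-0.08,-0.9,0],[0,0,0]],[[-0.12,-1.35,0],[0,0,0]],[[-0.157,-1.79,0],[0,0,0]],[[-0.157,-1.79,0],[0,0,0]],[[-0.157,-1.79,0],[0,0,0]]])

```text
t: 36.92
tcp_pos: [0.5575, 0.0799, 0.1685]
tool_rot: [[0.088, 0.996, -0.004], [0.996, -0.088, -0.004], [-0.004, -0.003, -1.0]]
ft_force: [0.1, -0.3, -2.7]
gripper_width: 0.0375
finger_force: 30.0
```

```bash
python3 avg.py; python3 along.py; python3 prof.py
```

```text
37.225 [0.5575 0.0798 0.1685] [ 0.064   0.2843 -0.8596 -0.0568  0.0549 -0.0242] sd [0.5582 0.2226 0.4102]
ring 15 -0.0004955963849368404 -0.0003871103700701948 0.004669652394875878
ring 8 0.0005923048891920994 0.000670081184558467 0.0024760120986309433
ring 2 0.010588809023264261 0.010588809023264261 -0.017676735847223332
-0.015 5 163 | -0.013 4 134 | -0.011 5 143 | -0.009 4 161 | -0.007 4 173 | -0.005 4 137 | -0.003 5 92 | -0.001 10 73 | 0.001 11 97 | 0.003 3 126 | 0.005 12 160 | 0.007 11 187 | 0.009 9 197 | 0.011 12 186 | 0.013 12 205 | 
groove px tag5 22 -0.0013704428821368494 -0.0018996813868782277 drum/stub end 0.02472865916085431
[0.5575 0.0798 0.1685]
now 0.16850502369603076 [(46, 28.5), (21, 27.4), (22, 15.4), (14, 13.5), (0, None), (0, None)]
```

The ring sits over the groove within about 1 mm along the axle. It is free of contact, the handles are at the stop, and the drum is seated. Handing in.

```bash
python3 -c "
from rig import bot
print(bot.sign_off())"
```

```text
the job is handed in; nothing more can be done
None
```

The job is handed in, verdict not shown: drum at rest in the cradle, spread ring measured about 1 mm from the groove centre along the axle with no contact felt, handles held at the stop; mallet, gouge and oilstone not touched.

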